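# Load the reagent warmer's bottle carrier and hold its sprung hood at loading height

### The job

Stand the two amber dropper bottles from the bench upright in the two empty pockets of the metal carrier on the warmer's ledge, fully down and let go; the third is already in. Then lift the spring-closed white hood by its black bar handle until its red pointer stands in the green band of the scale at its hinge (about 38 degrees open, just high enough for the bottles to pass under the lip), never into the red zone, which trips the heater, and finish while holding it still there so that I can push the carrier in. Keep the bottles upright and leave the other things on the bench where they stand.

Things in the scene. Friction and masses are not known exactly. Their poses are not given: they have to be found in the camera images.
- bottle_1: Amber dropper bottle, black cap and teat, about 80 g, 104 mm tall: round body 36 mm across up to 64 mm high, cap 22 mm across up to 75 mm, soft teat above (no grip). Grasp the body from above, pads at 45 to 60 mm height. Origin: centre of its underside, z up. Starts on the bench.
- bottle_2: Amber dropper bottle, black cap and teat, about 80 g, 104 mm tall: round body 36 mm across up to 64 mm high, cap 22 mm across up to 75 mm, soft teat above (no grip). Grasp the body from above, pads at 45 to 60 mm height. Origin: centre of its underside, z up. Starts on the bench.
- bottle_3: Amber dropper bottle, black cap and teat, about 80 g, 104 mm tall: round body 36 mm across up to 64 mm high, cap 22 mm across up to 75 mm, soft teat above (no grip). Grasp the body from above, pads at 45 to 60 mm height. Origin: centre of its underside, z up. Already stands in pocket_far and stays there.
- pocket_near (a point): Floor centre of a pocket of the carrier, z up, axes parallel to those of warmer. Pocket: 44 mm across, 26 mm deep; its mouth lies 26 mm above this point. The three pockets stand 60 mm apart in a row along the warmer's x. This one is the pocket nearest the robot, empty.
- pocket_mid (a point): Floor centre of a pocket of the carrier, z up, axes parallel to those of warmer. Pocket: 44 mm across, 26 mm deep; its mouth lies 26 mm above this point. The three pockets stand 60 mm apart in a row along the warmer's x. This one is the middle pocket, empty.
- pocket_far (a point): Floor centre of a pocket of the carrier, z up, axes parallel to those of warmer. Pocket: 44 mm across, 26 mm deep; its mouth lies 26 mm above this point. The three pockets stand 60 mm apart in a row along the warmer's x. This one is farthest from the robot and holds bottle_3.
- warmer: Reagent warmer, fixed: grey base 214 (x) x 352 (y) mm, 34 high; on it a white hood, 210 (x) x 222 (y), top 163 above the bench; before its mouth, on the ledge, the fixed aluminium carrier, 186 x 60 x 32. Origin on the bench under the hood's middle; x along the hinge, away from the robot; y from ledge to hinge; z up. Closed hood front at y = -112 mm, row of pockets at y = -183 mm.
- hood_hinge (a point): Fixed point on the hood's hinge axis, in its middle, 46 mm above the bench; the axis runs along this point's x (axes parallel to warmer's).
- hood_handle (a point): Middle of the black handle bar on the hood: round, 14 mm across, 100 mm long along the hinge direction (x), on two posts 84 mm apart, 40 mm above the hood top; shut, 185 mm towards -y from the hinge axis and 154 mm above it. It swings up and towards +y on a 241 mm arc. Pinched across (fingers before and behind it), the bar can turn between the fingers, so the tool may stay upright.
- hood (a joint): Hood opening in rad: 0 shut (pointer straight up), grows as it lifts, free to 1.4. A spring (0.4 N m at 0, plus 0.9 N m/rad; hood 0.4 kg) shuts it: about 5 N along the arc at the handle; it falls shut when let go. Scale at the hinge, facing the robot, read by the red pointer: green band 0.56 to 0.77, white to 0.95, red zone above.
- small_flask: Small conical glass flask, 59 mm across, 105 tall. Bystander, loose. Origin: centre of its underside, z up.
- covered_crucible: White porcelain crucible with its cover on, 45 mm across, 46 tall. Bystander, loose. Origin: centre of its underside, z up.
- bench_timer: White bench timer with coloured keys, 72x62x20. Bystander, loose. Origin: centre of its underside, z up.
- pink_flask: Conical glass flask with a pink filling, 80 mm across, 140 tall. Bystander, loose. Origin: centre of its underside, z up.
Mind the look-alikes: they are no part of the job. What is shaped like the bottle_3 but pink is not meant.

How it is judged:
On the way:
1. all three bottles stand down in the pockets and are let go, the hood still shut (((horizontal distance between bottle_1 and pocket_near below 0.006 m and z of bottle_1 in the frame of pocket_near below 0.006 m) or (horizontal distance between bottle_1 and pocket_mid below 0.006 m and z of bottle_1 in the frame of pocket_mid below 0.006 m) or (horizontal distance between bottle_1 and pocket_far below 0.006 m and z of bottle_1 in the frame of pocket_far below 0.006 m)) and angle between each of bottle_1, bottle_2, bottle_3's own z axis and vertical below 0.12 rad and ((horizontal distance between bottle_2 and pocket_near below 0.006 m and z of bottle_2 in the frame of pocket_near below 0.006 m) or (horizontal distance between bottle_2 and pocket_mid below 0.006 m and z of bottle_2 in the frame of pocket_mid below 0.006 m) or (horizontal distance between bottle_2 and pocket_far below 0.006 m and z of bottle_2 in the frame of pocket_far below 0.006 m)) and ((horizontal distance between bottle_3 and pocket_near below 0.006 m and z of bottle_3 in the frame of pocket_near below 0.006 m) or (horizontal distance between bottle_3 and pocket_mid below 0.006 m and z of bottle_3 in the frame of pocket_mid below 0.006 m) or (horizontal distance between bottle_3 and pocket_far below 0.006 m and z of bottle_3 in the frame of pocket_far below 0.006 m)) and contact force between the fingers and bottle_1 below 0.2 N and contact force between the fingers and bottle_2 below 0.2 N and contact force between the fingers and bottle_3 below 0.2 N and value of joint hood below 0.1 rad), for 0.2 s.
At the end, for the whole second after the job is handed in: The three bottles stand in the pockets (6 mm from centre and floor, 0.12 rad upright), not touched; the hood is still (0.06 rad/s) at 0.56 to 0.77 rad, held by the fingers alone (over 1 N, TCP within 60 mm of the handle's middle, no loose thing touching the hood) (((horizontal distance between bottle_1 and pocket_near below 0.006 m and z of bottle_1 in the frame of pocket_near below 0.006 m) or (horizontal distance between bottle_1 and pocket_mid below 0.006 m and z of bottle_1 in the frame of pocket_mid below 0.006 m) or (horizontal distance between bottle_1 and pocket_far below 0.006 m and z of bottle_1 in the frame of pocket_far below 0.006 m)) and angle between each of bottle_1, bottle_2, bottle_3's own z axis and vertical below 0.12 rad and ((horizontal distance between bottle_2 and pocket_near below 0.006 m and z of bottle_2 in the frame of pocket_near below 0.006 m) or (horizontal distance between bottle_2 and pocket_mid below 0.006 m and z of bottle_2 in the frame of pocket_mid below 0.006 m) or (horizontal distance between bottle_2 and pocket_far below 0.006 m and z of bottle_2 in the frame of pocket_far below 0.006 m)) and ((horizontal distance between bottle_3 and pocket_near below 0.006 m and z of bottle_3 in the frame of pocket_near below 0.006 m) or (horizontal distance between bottle_3 and pocket_mid below 0.006 m and z of bottle_3 in the frame of pocket_mid below 0.006 m) or (horizontal distance between bottle_3 and pocket_far below 0.006 m and z of bottle_3 in the frame of pocket_far below 0.006 m)) and contact force between the fingers and bottle_1 below 0.2 N and contact force between the fingers and bottle_2 below 0.2 N and contact force between the fingers and bottle_3 below 0.2 N and value of joint hood between 0.56 and 0.77 rad and velocity of joint hood between -0.06 and 0.06 rad/s and contact force between the fingers and hood above 1 N and distance between the grasp point and hood_handle below 0.06 m and contact force between hood and bottle_1 below 0.1 N and contact force between hood and bottle_2 below 0.1 N and contact force between hood and bottle_3 below 0.1 N and contact force between hood and small_flask below 0.1 N and contact force between hood and covered_crucible below 0.1 N and contact force between hood and bench_timer below 0.1 N and contact force between hood and pink_flask below 0.1 N); the arm keeps its last pose, push and grip.
It fails at once if the hood is lifted into the red zone (over 0.95 rad) (value of joint hood above 0.95 rad).
It fails at once if a bottle is tipped by more than 0.7 rad (angle between any of bottle_1, bottle_2, bottle_3's own z axis and vertical above 0.7 rad).
It fails at once if a bystander is pushed more than 30 mm or tipped (distance of any of small_flask, covered_crucible, bench_timer, pink_flask from where it was at the start of the episode above 0.03 m or angle between any of small_flask, covered_crucible, bench_timer, pink_flask's own z axis and vertical above 0.4 rad).
It also fails if it takes over 64 s, if anything falls off the work surface, if the arm or the gripper's body presses on something with over 40 N, if the wrist force passes 120 N, or if a joint passes its speed limit or range.

### The arm

A 7-joint arm with a two-finger parallel gripper is mounted at the origin on a cart in front of the work surface, level with it; the furniture and walls round the work are solid. World frame = base frame: x ahead of the robot, y to its left, z up, the work surface at z = 0. Lengths are in m, angles in rad, forces in N, time in s.
With the tool pointing down it reaches from about 0.4 to 0.875 m from the base axis. Payload 4.4 kg.
Tool frame: the origin (TCP) lies between the finger pads, 19 mm behind the fingertips; this is the grasp point; x points along the fingers, z is the direction in which the jaws open and shut, and the axes are right-handed (so a half turn about x gives the same grasp; the last joint's range is limited). The gripper opens to 85 mm and grips with 20 to 120 N. Pads are 22 mm wide; open, the fingers measure 114 mm over their backs; the gripper's body (76 mm by 85 mm) begins 54 mm behind the grasp point. The pads swing forward as they close: fully open they stand 13 mm farther back than shut.
Start: joints at [-1.298, 0.628, 0.038, 1.517, -0.027, 0.996, -0.02], TCP at [0.216, 0.613, 0.25] pointing down, gripper open.
Joint ranges: [-3.06, 3.06], [-0.37, 2.12], [-1.25, 1.32], [0.18, 2.47], [-1.1, 4.24], [0.23, 1.98], [-2.94, 2.94]. Speed limits (rad/s): [2.57, 2.57, 3.14, 3.14, 3.14, 3.14, 3.14].

### API

Orientations are given as [roll, pitch, yaw] about the fixed x, y, z axes, in that order (R = Rz(yaw) Ry(pitch) Rx(roll)).
In Python, from workcell import * gives the robot as it stands.
- The arm moves only by the tool servo_tool, never from a script. Its argument "series" is a list of rows, each an object of numbers: "x", "y", "z": the shift along the tool's x, y, z in m; "yaw": the turn about the tool's x in degrees. A call has 1 to 8 rows; each row shifts and turns the pose as measured when the row begins, along the tool's axes as they then stand; what a row does not reach is not made up. A row lasts 1/10 s, in which the tool goes at most 50 mm and 8.59 degrees, less where a joint would pass 70% of its speed; a pose out of reach is approached as far as the arm can. A call with a gripper value outside its range is refused whole. "fingers" is the closure in counts, from 0 (fully open) to 255 (shut), set as the call begins (left out, the last holds). The fingers move at their own pace and stop on an object; the grip force is fixed at half the most. Time passes only in rows, so rows that do not move let the fingers close. It gives the time, the measured TCP pose, the force and the opening at its end, in the units of the state.
- observe(): the state, without advancing time (a new reading comes with each control period).
- read_camera(name): name is "side" or "top"; returns (picture, depth): 480x640x3 uint8, red, green, blue; 480x640 float32, m along the optical axis (not along the pixel's ray), 0 where there is no reading.
- calibration(name): a dict with "camera_matrix" (3x3 intrinsics, pixels), "k1" (the pictures are not rectified: a ray, as slopes to the right and down, at radius r is drawn at 1 + k1 r^2 times it, then the intrinsics apply), "T" (4x4, takes a point from camera to world coordinates). Camera axes: x right, y down, z forward; pixel columns grow to the right and rows downward; lengths in m; the calibration is good to about 2 mm. A picture is of the moment at which its call begins. calibration takes no time and is no camera call.
- finish_job(): hands the job in, once; it reports no verdict.
The state is a dict: "time": time; "joint_positions": joint angles; "joint_vel": joint speeds; "joint_efforts": joint torques, N m; "tool_pos": TCP position; "eef_rot": TCP orientation; "force": force on the tool from outside, world axes, zero at the start; "ft_torque": the same for the moment, N m; "gripper_width": finger opening in m.
Only numpy, scipy, OpenCV 4.12 (cv2) and the standard library are available. Lean on these libraries where they do the work, as an engineer would, in place of code of your own. Each camera call takes 0.05 s, during which the arm holds its last target. There are 200 camera calls.

## Working session

There is one attempt and no reset: what is moved stays moved. The work goes in short steps, Python scripts to look and compute and a tool call to move; the robot and the scene stay as the last step left them, time stands still between calls to the robot, and variables do not carry over. Pictures are saved under pics/ and viewed, about 8 in all and at most 12, crops included, and the job is handed in when it is done.

Besides the shell and the picture viewer there is one more tool, called after "Emit:" as name(argument=value, ...), one argument or row to a line, values as JSON. servo_tool: Moves the arm, as the interface text tells. Its arguments: {"type":"object","properties":{"series":{"type":"array"},"fingers":{"type":"number"}},"required":["series"]}

```bash
mkdir -p pics; cat > h.py <<'E'
import numpy as np, cv2
from workcell import *
def snap(n,f):
    p,d=read_camera(n); cv2.imwrite(f'pics/{f}.png',p[:,:,::-1]); np.save(f'pics/{f}.npy',d); return p,d
def pt(n,d,u,v,dep=None):
    c=calibration(n);K=np.array(c["camera_matrix"]);k=c["k1"]
    z=dep if dep else d[int(v),int(u)]
    r=cv2.undistortPoints(np.array([[[u,v]]],float),K,np.array([k,0,0,0.]))[0,0]
    return (np.array(c["T"])@np.array([r[0]*z,r[1]*z,z,1]))[:3]
def ray(n,u,v):
    o=np.array(calibration(n)["T"])[:3,3]; return o,pt(n,None,u,v,1.0)-o
def atz(n,u,v,z):
    o,r=ray(n,u,v); return o+r*(z-o[2])/r[2]
def proj(n,P):
    c=calibration(n);K=np.array(c["camera_matrix"]);T=np.linalg.inv(np.array(c["T"]))
    q=T[:3,:3]@np.asarray(P)+T[:3,3]
    return cv2.projectPoints(q.reshape(1,1,3),np.zeros(3),np.zeros(3),K,np.array([c["k1"],0,0,0.]))[0].ravel()
E
python3 - <<'E'
from h import *
for n in("top","side"):
    snap(n,n+"0"); c=calibration(n); print(n,np.round(c["T"],3).tolist(),c["k1"],c["camera_matrix"])
print(observe())
E
```

```text
top [[-0.019, -0.996, 0.092, 0.441], [-1.0, 0.019, -0.0, 0.022], [-0.001, -0.092, -0.996, 1.445], [0.0, 0.0, 0.0, 1.0]] -0.05414177762125906 [[451.66567916   0.         322.54330508]
 [  0.         451.66567916 240.48906029]
 [  0.           0.           1.        ]]
side [[0.918, -0.187, 0.35, 0.116], [-0.396, -0.488, 0.778, -0.99], [0.025, -0.853, -0.521, 0.839], [0.0, 0.0, 0.0, 1.0]] 0.0347200849221697 [[438.39714097   0.         324.10271007]
 [  0.         438.39714097 234.77603526]
 [  0.           0.           1.        ]]
{'time': 0.1, 'joint_positions': array([-1.29782757,  0.62924684,  0.03840307,  1.51825753, -0.02701495,
        0.99626896, -0.02003532]), 'joint_vel': array([-0.00019543, -0.00282699,  0.00118202, -0.00353582, -0.00055505,
        0.00040167,  0.00095321]), 'joint_efforts': array([ 2.78895037e-03, -5.64531970e+01,  1.23021170e+00, -1.93973190e+01,
        1.11667888e-02,  5.43491813e-03,  6.72595377e-06]), 'tool_pos': array([0.21578546, 0.61259336, 0.24918798]), 'eef_rot': array([ 3.12891323,  1.56913161, -1.922254  ]), 'force': array([-0.70698328, -0.01219267, -0.61697166]), 'ft_torque': array([ 0.02172935,  0.00438266, -0.00530093]), 'gripper_width': 0.08561087343056982}
```

View pics/top0.png

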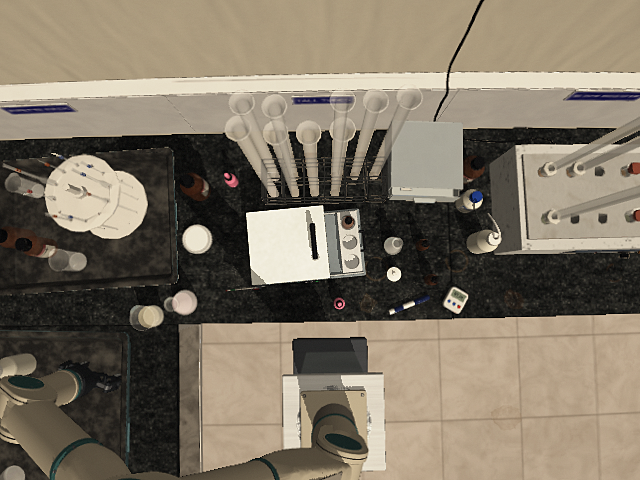

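View pics/side0.png

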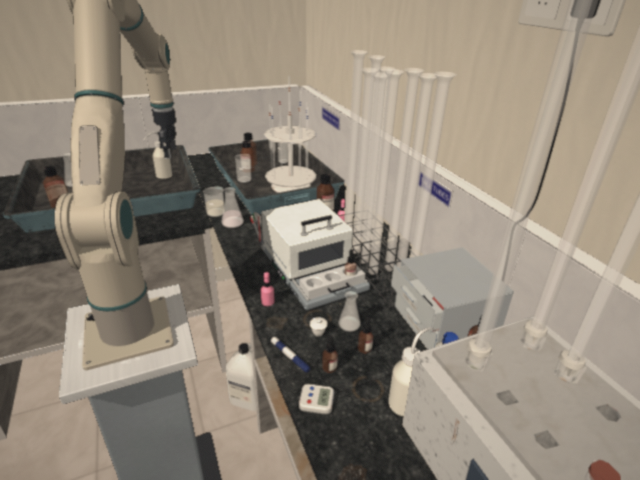

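The top view shows the warmer at (300,243), with bottle_3 at (348,221) and the pockets at (350,242) and (351,262). The amber bottles are faint near (423,244) and (430,275). The side view shows them at (330,360) and (366,342).

Candidates (side view pixels):
- **Amber, on the bench:** (330,360) and (366,342). These match the description, so I choose them.
- **bottle_3, already in the carrier:** (350,268).
- **Pink look-alikes:** (267,290) and (342,208).
- **Large amber bottles, back left:** (325,190) and (247,145).

One close crop of each view comes next.

```bash
python3 - <<'E'
import cv2,numpy as np
a=cv2.imread('pics/top0.png')[200:320,235:475]; b=cv2.imread('pics/side0.png')[245:425,240:400]
a=cv2.resize(a,None,fx=3.3,fy=3.3,interpolation=cv2.INTER_CUBIC); a=(255*(a/255.)**.6).astype('uint8')
b=cv2.resize(b,None,fx=3.3,fy=3.3,interpolation=cv2.INTER_CUBIC); b=(255*(b/255.)**.7).astype('uint8')
cv2.imwrite('pics/c1.png',a);cv2.imwrite('pics/c2.png',b)
E
```

```text
(no output)
```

View pics/c1.png

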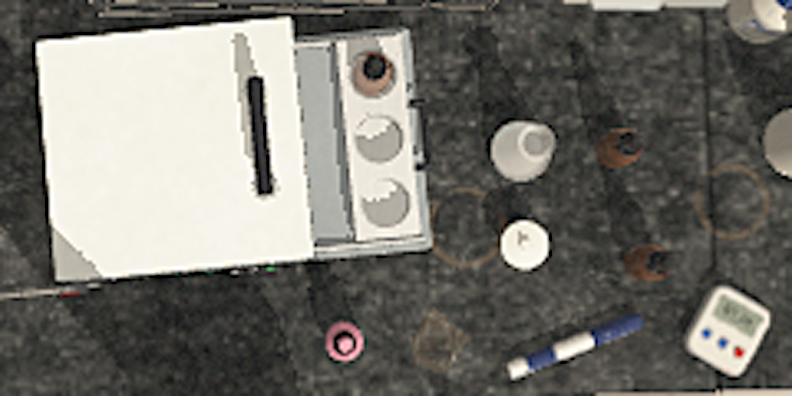

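View pics/c2.png

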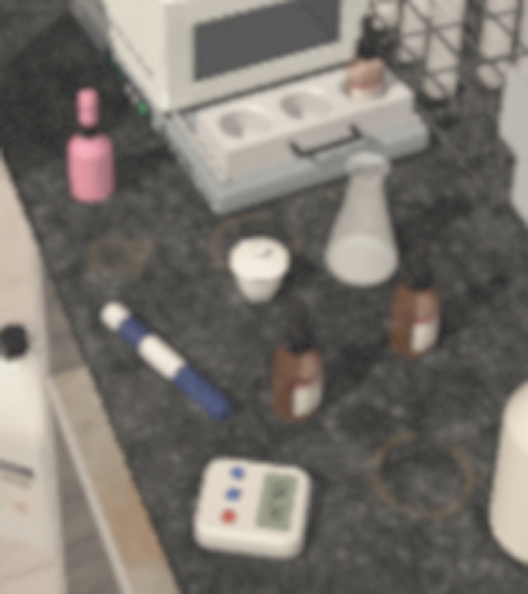

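The close crops confirm the choice. In the top view, bottle A's teat is at (425,243) and bottle B's is at (434,278), both amber with black teats. Their neighbours are the flask (393,245), the crucible (394,274), the pen and the timer. Next I measure with depth.

```bash
cat >> h.py <<'E'
def cloud(n,d):
    c=calibration(n);K=np.array(c["camera_matrix"])
    v,u=np.mgrid[0:480,0:640]; r=cv2.undistortPoints(np.stack([u,v],-1).reshape(-1,1,2).astype(float),K,np.array([c["k1"],0,0,0.]))[:,0]
    z=d.reshape(-1); P=np.c_[r[:,0]*z,r[:,1]*z,z]@np.array(c["T"])[:3,:3].T+np.array(c["T"])[:3,3]
    P[z==0]=np.nan; return P.reshape(480,640,3)
E
python3 - <<'E'
from h import *
D=np.load('pics/top0.npy');S=np.load('pics/side0.npy');C=cloud("top",D);CS=cloud("side",S)
for nm,(u,v) in dict(A=(628,142),B=(657,256),b3=(377,66)).items():
    print(nm,"teat top",atz("top",235+u/3.3,200+v/3.3,.104).round(4))
# side body: base centre / top
for nm,(u,v) in dict(A=(418,268),B=(302,327),b3=(372,20)).items():
    print(nm,"side teat",atz("side",240+u/3.3,245+v/3.3,.104).round(4))
for n,c in(("top",C),("side",CS)):
  for nm,q in dict(A=(.5,-.21),B=(.42,-.235)).items():
    m=(np.hypot(c[...,0]-q[0],c[...,1]-q[1])<.05)&(c[...,2]>.012)
    p=c[m]; print(n,nm,len(p)); 
    for lo,hi in((.012,.06),(.06,.08),(.08,.12)):
        k=p[(p[:,2]>lo)&(p[:,2]<hi)]
        if len(k): print(lo,len(k),k.mean(0).round(4),k.min(0).round(3),k.max(0).round(3))
for nm,lo,hi in(("carrier",.060,.073),("hood",.155,.170),("handle",.19,.22)):
    m=(C[...,2]>lo)&(C[...,2]<hi)&(abs(C[...,1]-.03)<.2)&(abs(C[...,0]-.47)<.16)
    p=C[m]; print(nm,len(p),p[:,2].mean(),p[:,:2].mean(0)); n_,l,st,ce=cv2.connectedComponentsWithStats(m.astype('uint8'))
    i=1+st[1:,4].argmax(); p=C[l==i]; print(st[i],np.median(p[:,2]),cv2.minAreaRect((p[:,:2]*1000).astype('float32')))
b=C[(abs(C[...,2])<.012)&(abs(C[...,1])<.3)&(abs(C[...,0]-.4)<.1)];print("bench",np.median(b[:,2]))
E
```

```text
A teat top [ 0.5509 -0.2847  0.104 ]
B teat top [ 0.4475 -0.307   0.104 ]
b3 teat top [ 0.6243 -0.0591  0.104 ]
A side teat [ 0.5375 -0.3164  0.104 ]
B side teat [ 0.4352 -0.3382  0.104 ]
b3 side teat [ 0.6523 -0.0115  0.104 ]
top A 221
0.012 184 [ 0.4898 -0.1986  0.037 ] [ 0.452 -0.227  0.012] [ 0.547 -0.176  0.057]
0.06 16 [ 0.5395 -0.1947  0.0673] [ 0.535 -0.213  0.06 ] [ 0.544 -0.184  0.077]
0.08 21 [ 0.5425 -0.2028  0.1028] [ 0.537 -0.215  0.081] [ 0.549 -0.189  0.108]
top B 48
0.012 48 [ 0.4467 -0.2092  0.0356] [ 0.373 -0.263  0.012] [ 0.464 -0.192  0.045]
side A 455
0.012 359 [ 0.5038 -0.2064  0.0346] [ 0.45  -0.226  0.012] [ 0.549 -0.173  0.06 ]
0.06 53 [ 0.5429 -0.2058  0.0699] [ 0.536 -0.215  0.061] [ 0.549 -0.193  0.08 ]
0.08 43 [ 0.5445 -0.2038  0.0929] [ 0.538 -0.213  0.081] [ 0.55  -0.189  0.108]
side B 88
0.012 88 [ 0.4504 -0.2099  0.0303] [ 0.373 -0.263  0.013] [ 0.465 -0.194  0.041]
carrier 629 0.06654192490066121 [ 0.54038669 -0.05168972]
[338 220  25  53 584] 0.06652839027685242 ((551.5275268554688, -60.767372131347656), (161.1291046142578, 60.107818603515625), 4.39813232421875)
hood 4790 0.16282883786607721 [0.53504892 0.12432827]
[ 250  216   80   69 4790] 0.16286277997563203 ((540.043701171875, 122.13101196289062), (191.23573303222656, 223.52432250976562), 4.402468681335449)
handle 181 0.20534966657924786 [0.55502547 0.04753318]
[310 223   8  36 181] 0.20550797595157033 ((555.7990112304688, 47.719993591308594), (98.42643737792969, 13.895570755004883), 4.4981207847595215)
bench 0.0006941637021792291
```

```bash
python3 - <<'E'
from h import *
D=np.load('pics/top0.npy');S=np.load('pics/side0.npy');C=cloud("top",D);CS=cloud("side",S)
for n,c in(("top",C),("side",CS)):
  for nm,q in dict(A=(.545,-.30),B=(.443,-.32)).items():
    m=(np.hypot(c[...,0]-q[0],c[...,1]-q[1])<.045)&(c[...,2]>.012)
    p=c[m]; print(n,nm,len(p)); 
    for lo,hi in((.02,.055),(.055,.067),(.067,.08),(.08,.12)):
        k=p[(p[:,2]>lo)&(p[:,2]<hi)]
        if len(k)>2:
            f=np.linalg.lstsq(np.c_[2*k[:,:2],np.ones(len(k))],(k[:,:2]**2).sum(1),rcond=None)[0]
            print(lo,len(k),k.mean(0).round(4),k.min(0).round(3),k.max(0).round(3),"circ",f[:2].round(4),np.sqrt(f[2]+f[0]**2+f[1]**2).round(4))
for nm,lo,hi in(("carrier",.060,.073),("hood",.155,.170),("handle",.19,.22)):
    m=(C[...,2]>lo)&(C[...,2]<hi)&(abs(C[...,1]-.05)<.22)&(abs(C[...,0]-.53)<.16)
    n_,l,st,ce=cv2.connectedComponentsWithStats(m.astype('uint8'))
    i=1+st[1:,4].argmax(); p=C[l==i]; print(nm,st[i],np.median(p[:,2]),cv2.minAreaRect((p[:,:2]*1000).astype('float32')))
# pocket rims from crop pixels, z=.066
for u,v in((379,139),(386,203),(374,75)): print("pocket",atz("top",235+u/3.3,200+v/3.3,.066).round(4))
for nm,q in dict(flask=(.55,-.2),cruc=(.455,-.2),timer=(.39,-.38)).items():
    m=(np.hypot(C[...,0]-q[0],C[...,1]-q[1])<.055)&(C[...,2]>.012);p=C[m];print(nm,p.min(0).round(3),p.max(0).round(3))
E
```

```text
top A 128
0.02 61 [ 0.5501 -0.2844  0.0441] [ 0.535 -0.308  0.021] [ 0.568 -0.275  0.055] circ [ 0.5523 -0.2916] 0.0154
0.055 15 [ 0.5487 -0.2874  0.0582] [ 0.539 -0.303  0.055] [ 0.568 -0.276  0.066] circ [ 0.5538 -0.292 ] 0.0134
0.067 25 [ 0.5517 -0.2883  0.0755] [ 0.544 -0.303  0.067] [ 0.563 -0.282  0.08 ] circ [ 0.5528 -0.292 ] 0.0089
0.08 20 [ 0.5529 -0.29    0.098 ] [ 0.544 -0.297  0.08 ] [ 0.562 -0.285  0.108] circ [ 0.5537 -0.2902] 0.0058
top B 131
0.02 60 [ 0.4442 -0.3075  0.0444] [ 0.428 -0.33   0.021] [ 0.459 -0.298  0.055] circ [ 0.4429 -0.3152] 0.0155
0.055 16 [ 0.4413 -0.3091  0.0585] [ 0.428 -0.317  0.055] [ 0.456 -0.303  0.067] circ [ 0.4415 -0.3157] 0.0122
0.067 26 [ 0.4421 -0.3119  0.0742] [ 0.431 -0.323  0.067] [ 0.452 -0.306  0.08 ] circ [ 0.4423 -0.3162] 0.0092
0.08 23 [ 0.4425 -0.3151  0.0982] [ 0.437 -0.322  0.08 ] [ 0.449 -0.31   0.107] circ [ 0.443  -0.3159] 0.0053
side A 344
0.02 173 [ 0.547  -0.3014  0.0399] [ 0.535 -0.311  0.02 ] [ 0.57  -0.281  0.055] circ [ 0.552  -0.2938] 0.0147
0.055 42 [ 0.5499 -0.297   0.0594] [ 0.539 -0.304  0.055] [ 0.564 -0.282  
[... 724 characters left out ...]
 211  26  62 708] 0.06647246471224721 ((564.1719970703125, -59.76830291748047), (186.48117065429688, 60.128868103027344), 4.425747394561768)
hood [ 246  205   84   80 5522] 0.16286300196195358 ((549.7861938476562, 123.2064208984375), (210.82838439941406, 224.17308044433594), 4.402468681335449)
handle [310 223   8  36 181] 0.20550797595157033 ((555.7990112304688, 47.719993591308594), (98.42643737792969, 13.895570755004883), 4.4981207847595215)
pocket [ 0.5612 -0.0616  0.066 ]
pocket [ 0.5016 -0.0667  0.066 ]
pocket [ 0.6211 -0.0584  0.066 ]
flask [ 0.525 -0.227  0.012] [ 0.58  -0.172  0.109]
cruc [ 0.44  -0.218  0.027] [ 0.483 -0.176  0.052]
timer [ 0.338 -0.431  0.012] [ 0.417 -0.35   0.029]
```

```bash
cat >> h.py <<'E'
from scipy.spatial.transform import Rotation as Ro
YW=np.radians(4.42)
def pose():
    o=observe(); return o,Ro.from_euler('xyz',o["eef_rot"]).as_matrix()
def go(*W,jaw=np.radians(94.42),step=.045):
    """W: world waypoints; jaw: world heading wanted for tool z (mod pi). prints per-waypoint rows"""
    o,R=pose(); p=np.array(o["tool_pos"]); R=R.copy()
    h=np.arctan2(R[1,2],R[0,2]); d=(jaw-h+np.pi/2)%np.pi-np.pi/2
    print("t",o["time"],"p",p.round(4),"down",R[:,0].round(3),"jawhdg",np.degrees(h).round(1),"turn left",np.degrees(d).round(1),"w",round(o["gripper_width"],4),"F",np.round(o["force"],1),"q",np.round(o["joint_positions"],2))
    left=d
    s=-1 # turn about tool x (down): +yaw turns heading negative
    for w in W:
        w=np.array(w,float); n=max(1,int(np.ceil(np.linalg.norm(w-p)/step)))
        for i in range(n):
            t=R.T@((w-p)/(n-i)); t=t.round(3); dy=np.clip(np.degrees(left),-8,8).round(1); left-=np.radians(dy)
            print(f'{{"x":{t[0]},"y":{t[1]},"z":{t[2]},"yaw":{s*dy}}}')
            p=p+R@t; R=R@Ro.from_euler('x',s*dy,degrees=True).as_matrix()
        print("--",p.round(3))
E
python3 -c "
from h import *
o,R=pose();print(R.round(3))
go([.45,.3,.28],[.47,-.1,.28],[.443,-.316,.25])"
```

```text
[[-0.001 -0.943  0.332]
 [-0.002  0.332  0.943]
 [-1.     0.    -0.002]]
t 0.1 p [0.2158 0.6126 0.2492] down [-0.001 -0.002 -1.   ] jawhdg 70.6 turn left 23.8 w 0.0856 F [-0.7 -0.  -0.6] q [-1.3   0.63  0.04  1.52 -0.03  1.   -0.02]
{"x":-0.003,"y":-0.036,"z":-0.024,"yaw":-8.0}
{"x":-0.003,"y":-0.032,"z":-0.029,"yaw":-8.0}
{"x":-0.003,"y":-0.028,"z":-0.033,"yaw":-7.8}
{"x":-0.004,"y":-0.023,"z":-0.037,"yaw":-0.0}
{"x":-0.003,"y":-0.023,"z":-0.037,"yaw":-0.0}
{"x":-0.004,"y":-0.024,"z":-0.037,"yaw":-0.0}
{"x":-0.003,"y":-0.023,"z":-0.036,"yaw":-0.0}
{"x":-0.004,"y":-0.024,"z":-0.037,"yaw":-0.0}
{"x":-0.003,"y":-0.023,"z":-0.036,"yaw":-0.0}
-- [0.45 0.3  0.28]
{"x":0.0,"y":0.001,"z":-0.044,"yaw":-0.0}
{"x":0.0,"y":0.001,"z":-0.045,"yaw":-0.0}
{"x":0.0,"y":0.001,"z":-0.044,"yaw":-0.0}
{"x":0.0,"y":0.001,"z":-0.045,"yaw":-0.0}
{"x":0.0,"y":0.001,"z":-0.044,"yaw":-0.0}
{"x":0.0,"y":0.001,"z":-0.045,"yaw":-0.0}
{"x":0.0,"y":0.002,"z":-0.044,"yaw":-0.0}
{"x":0.0,"y":0.001,"z":-0.045,"yaw":-0.0}
{"x":0.0,"y":0.002,"z":-0.044,"yaw":-0.0}
-- [ 0.469 -0.1    0.28 ]
{"x":0.006,"y":0.009,"z":-0.043,"yaw":-0.0}
{"x":0.006,"y":0.008,"z":-0.043,"yaw":-0.0}
{"x":0.006,"y":0.009,"z":-0.043,"yaw":-0.0}
{"x":0.006,"y":0.008,"z":-0.042,"yaw":-0.0}
{"x":0.007,"y":0.009,"z":-0.043,"yaw":-0.0}
-- [ 0.443 -0.316  0.25 ]
```

Emit:
servo_tool(
  series=[
    {"x": -0.005, "y": -0.036, "z": -0.024, "yaw": -8},
    {"x": -0.005, "y": -0.032, "z": -0.029, "yaw": -8},
    {"x": -0.005, "y": -0.028, "z": -0.033, "yaw": -7.8},
    {"x": -0.004, "y": -0.023, "z": -0.037},
    {"x": -0.004, "y": -0.023, "z": -0.037},
    {"x": -0.004, "y": -0.023, "z": -0.037},
    {"x": -0.004, "y": -0.023, "z": -0.037},
    {"x": -0.004, "y": -0.023, "z": -0.037},
  ],
  fingers=75,
)

```text
invalid input at $.series[3]: expected keys x, y, z, yaw
```

```bash
python3 -c "
from h import *
go([.47,.2,.28],[.47,-.1,.28],[.443,-.316,.25])"
```

```text
t 0.1 p [0.2158 0.6126 0.2492] down [-0.001 -0.002 -1.   ] jawhdg 70.6 turn left 23.8 w 0.0856 F [-0.7 -0.  -0.6] q [-1.3   0.63  0.04  1.52 -0.03  1.   -0.02]
{"x":-0.003,"y":-0.034,"z":-0.028,"yaw":-8.0}
{"x":-0.003,"y":-0.03,"z":-0.032,"yaw":-8.0}
{"x":-0.003,"y":-0.025,"z":-0.036,"yaw":-7.8}
{"x":-0.003,"y":-0.02,"z":-0.039,"yaw":-0.0}
{"x":-0.003,"y":-0.02,"z":-0.039,"yaw":-0.0}
{"x":-0.003,"y":-0.02,"z":-0.039,"yaw":-0.0}
{"x":-0.002,"y":-0.02,"z":-0.039,"yaw":-0.0}
{"x":-0.003,"y":-0.021,"z":-0.039,"yaw":-0.0}
{"x":-0.002,"y":-0.02,"z":-0.04,"yaw":-0.0}
{"x":-0.003,"y":-0.021,"z":-0.039,"yaw":-0.0}
{"x":-0.002,"y":-0.02,"z":-0.04,"yaw":-0.0}
-- [0.47 0.2  0.28]
{"x":0.0,"y":0.003,"z":-0.043,"yaw":-0.0}
{"x":0.0,"y":0.003,"z":-0.043,"yaw":-0.0}
{"x":0.0,"y":0.003,"z":-0.043,"yaw":-0.0}
{"x":0.0,"y":0.003,"z":-0.042,"yaw":-0.0}
{"x":0.0,"y":0.004,"z":-0.043,"yaw":-0.0}
{"x":0.0,"y":0.003,"z":-0.042,"yaw":-0.0}
{"x":0.0,"y":0.004,"z":-0.043,"yaw":-0.0}
-- [ 0.47 -0.1   0.28]
{"x":0.006,"y":0.009,"z":-0.043,"yaw":-0.0}
{"x":0.006,"y":0.009,"z":-0.042,"yaw":-0.0}
{"x":0.006,"y":0.008,"z":-0.043,"yaw":-0.0}
{"x":0.006,"y":0.009,"z":-0.042,"yaw":-0.0}
{"x":0.007,"y":0.008,"z":-0.043,"yaw":-0.0}
-- [ 0.443 -0.316  0.25 ]
```

Each row needs all four keys, so I resend with them.

Emit:
servo_tool(
  series=[
    {"x": -0.005, "y": -0.036, "z": -0.024, "yaw": -8},
    {"x": -0.005, "y": -0.032, "z": -0.029, "yaw": -8},
    {"x": -0.005, "y": -0.028, "z": -0.033, "yaw": -7.8},
    {"x": -0.004, "y": -0.023, "z": -0.037, "yaw": 0},
    {"x": -0.004, "y": -0.023, "z": -0.037, "yaw": 0},
    {"x": -0.004, "y": -0.023, "z": -0.037, "yaw": 0},
    {"x": -0.004, "y": -0.023, "z": -0.037, "yaw": 0},
    {"x": -0.004, "y": -0.023, "z": -0.037, "yaw": 0},
  ],
  fingers=75,
)

```text
time: 0.9
tool_pos: [0.4254, 0.3317, 0.28]
eef_rot: [1.945, 1.562, -2.659]
force: [0.1, 0.3, -0.4]
gripper_width: 0.06
```

```bash
python3 -c "
from h import *
go([.47,.2,.28],[.47,-.1,.28],[.443,-.316,.25])"
```

```text
t 0.9 p [0.4254 0.3317 0.28  ] down [-0.008 -0.004 -1.   ] jawhdg 96.2 turn left -1.8 w 0.06 F [ 0.1  0.3 -0.4] q [-0.66  0.44 -0.07  1.78  0.03  0.93  0.93]
{"x":0.0,"y":-0.008,"z":-0.034,"yaw":1.8}
{"x":0.0,"y":-0.008,"z":-0.034,"yaw":0.0}
{"x":0.0,"y":-0.009,"z":-0.033,"yaw":0.0}
{"x":0.0,"y":-0.008,"z":-0.034,"yaw":0.0}
-- [0.47 0.2  0.28]
{"x":0.0,"y":0.003,"z":-0.043,"yaw":0.0}
{"x":0.0,"y":0.003,"z":-0.043,"yaw":0.0}
{"x":0.0,"y":0.003,"z":-0.043,"yaw":0.0}
{"x":0.0,"y":0.003,"z":-0.043,"yaw":0.0}
{"x":0.0,"y":0.004,"z":-0.042,"yaw":0.0}
{"x":0.001,"y":0.003,"z":-0.043,"yaw":0.0}
{"x":0.0,"y":0.004,"z":-0.042,"yaw":0.0}
-- [ 0.47 -0.1   0.28]
{"x":0.006,"y":0.009,"z":-0.043,"yaw":0.0}
{"x":0.006,"y":0.009,"z":-0.043,"yaw":0.0}
{"x":0.007,"y":0.008,"z":-0.042,"yaw":0.0}
{"x":0.006,"y":0.009,"z":-0.043,"yaw":0.0}
{"x":0.007,"y":0.008,"z":-0.042,"yaw":0.0}
-- [ 0.443 -0.316  0.25 ]
```

Emit:
servo_tool(
  series=[
    {"x": 0, "y": -0.008, "z": -0.042, "yaw": 1.8},
    {"x": 0, "y": -0.008, "z": -0.045, "yaw": 0},
    {"x": 0, "y": -0.007, "z": -0.046, "yaw": 0},
    {"x": 0, "y": -0.003, "z": -0.048, "yaw": 0},
    {"x": 0, "y": -0.003, "z": -0.048, "yaw": 0},
    {"x": 0, "y": 0, "z": -0.048, "yaw": 0},
    {"x": 0, "y": 0, "z": -0.048, "yaw": 0},
    {"x": 0, "y": 0, "z": -0.048, "yaw": 0},
  ],
)

```text
time: 1.7
tool_pos: [0.4871, -0.052, 0.2797]
eef_rot: [1.96, 1.564, -2.677]
force: [2.3, -0.3, 0.0]
gripper_width: 0.0604
```

```bash
python3 -c "
from h import *
go([.553,-.292,.22],[.553,-.292,.16])"
```

```text
t 1.7 p [ 0.4871 -0.052   0.2797] down [-0.006 -0.003 -1.   ] jawhdg 94.4 turn left 0.1 w 0.0604 F [ 2.3 -0.3  0. ] q [ 0.03  0.37  0.02  1.91 -0.    0.87  1.7 ]
{"x":0.01,"y":-0.008,"z":-0.041,"yaw":-0.1}
{"x":0.01,"y":-0.008,"z":-0.041,"yaw":0.0}
{"x":0.01,"y":-0.008,"z":-0.041,"yaw":0.0}
{"x":0.01,"y":-0.008,"z":-0.04,"yaw":0.0}
{"x":0.01,"y":-0.008,"z":-0.041,"yaw":0.0}
{"x":0.01,"y":-0.007,"z":-0.04,"yaw":0.0}
-- [ 0.553 -0.292  0.22 ]
{"x":0.03,"y":-0.0,"z":-0.0,"yaw":0.0}
{"x":0.03,"y":-0.001,"z":-0.0,"yaw":0.0}
-- [ 0.553 -0.292  0.16 ]
```

Emit:
servo_tool(
  series=[
    {"x": 0.01, "y": -0.014, "z": -0.041, "yaw": 0},
    {"x": 0.01, "y": -0.014, "z": -0.041, "yaw": 0},
    {"x": 0.01, "y": -0.013, "z": -0.041, "yaw": 0},
    {"x": 0.01, "y": -0.006, "z": -0.04, "yaw": 0},
    {"x": 0.01, "y": 0, "z": -0.041, "yaw": 0},
    {"x": 0.01, "y": 0, "z": -0.04, "yaw": 0},
    {"x": 0, "y": 0, "z": 0, "yaw": 0},
  ],
)

```text
time: 2.4
tool_pos: [0.5499, -0.3112, 0.2158]
eef_rot: [2.144, 1.56, -2.503]
force: [-0.6, -0.6, 0.3]
gripper_width: 0.0602
```

```bash
python3 -c "
from h import *
go([.553,-.292,.14],[.553,-.292,.053],step=.03)"
```

```text
t 2.4 p [ 0.5499 -0.3112  0.2158] down [-0.009 -0.006 -1.   ] jawhdg 93.8 turn left 0.7 w 0.0602 F [-0.6 -0.6  0.3] q [ 0.44  0.64  0.04  1.6  -0.02  0.9   2.12]
{"x":0.025,"y":-0.002,"z":0.006,"yaw":-0.7}
{"x":0.025,"y":-0.002,"z":0.007,"yaw":0.0}
{"x":0.026,"y":-0.001,"z":0.006,"yaw":0.0}
-- [ 0.553 -0.292  0.14 ]
{"x":0.029,"y":-0.0,"z":0.0,"yaw":0.0}
{"x":0.029,"y":-0.001,"z":0.0,"yaw":0.0}
{"x":0.029,"y":-0.0,"z":0.001,"yaw":0.0}
-- [ 0.553 -0.292  0.053]
```

Emit:
servo_tool(
  series=[
    {"x": 0.01, "y": -0.002, "z": 0.009, "yaw": -0.7},
    {"x": 0.02, "y": -0.002, "z": 0.01, "yaw": 0},
    {"x": 0.01, "y": 0, "z": 0, "yaw": 0},
    {"x": 0, "y": 0, "z": 0, "yaw": 0},
  ],
)

```text
time: 2.8
tool_pos: [0.5516, -0.2875, 0.172]
eef_rot: [1.737, 1.559, -2.894]
force: [-0.4, -0.4, -0.5]
gripper_width: 0.0605
```

```bash
python3 -c "
from h import *
go([.553,-.292,.053],step=.03)"
```

```text
t 2.8 p [ 0.5516 -0.2875  0.172 ] down [-0.011 -0.003 -1.   ] jawhdg 94.7 turn left -0.2 w 0.0605 F [-0.4 -0.4 -0.5] q [ 0.41  0.68  0.03  1.67 -0.02  0.8   2.1 ]
{"x":0.03,"y":-0.001,"z":-0.001,"yaw":0.2}
{"x":0.03,"y":-0.0,"z":-0.001,"yaw":0.0}
{"x":0.03,"y":-0.001,"z":-0.001,"yaw":0.0}
{"x":0.029,"y":-0.0,"z":-0.001,"yaw":0.0}
-- [ 0.553 -0.292  0.053]
```

Emit:
servo_tool(
  series=[
    {"x": 0.015, "y": -0.002, "z": -0.002, "yaw": 0},
    {"x": 0.025, "y": -0.001, "z": -0.001, "yaw": 0},
    {"x": 0.025, "y": -0.001, "z": -0.001, "yaw": 0},
    {"x": 0.022, "y": 0, "z": 0, "yaw": 0},
    {"x": 0.015, "y": 0, "z": 0, "yaw": 0},
    {"x": 0.008, "y": 0, "z": 0, "yaw": 0},
    {"x": 0, "y": 0, "z": 0, "yaw": 0},
  ],
)

```text
time: 3.5
tool_pos: [0.559, -0.2903, 0.0582]
eef_rot: [2.328, 1.564, -2.298]
force: [0.1, 0.3, -0.3]
gripper_width: 0.0604
```

```bash
python3 -c "
from h import *
go([.553,-.292,.053],step=.03); snap('side','s1'); snap('top','t1')
a=cv2.imread('pics/s1.png')[240:420,260:440]; cv2.imwrite('pics/s1c.png',cv2.resize(a,None,fx=3,fy=3,interpolation=cv2.INTER_CUBIC))
"
```

```text
t 3.5 p [ 0.559  -0.2903  0.0582] down [-0.005 -0.005 -1.   ] jawhdg 95.0 turn left -0.5 w 0.0604 F [ 0.1  0.3 -0.3] q [ 0.42  0.85  0.02  1.71 -0.02  0.59  2.11]
{"x":0.005,"y":0.006,"z":-0.001,"yaw":0.5}
-- [ 0.553 -0.292  0.053]
```

View pics/s1c.png

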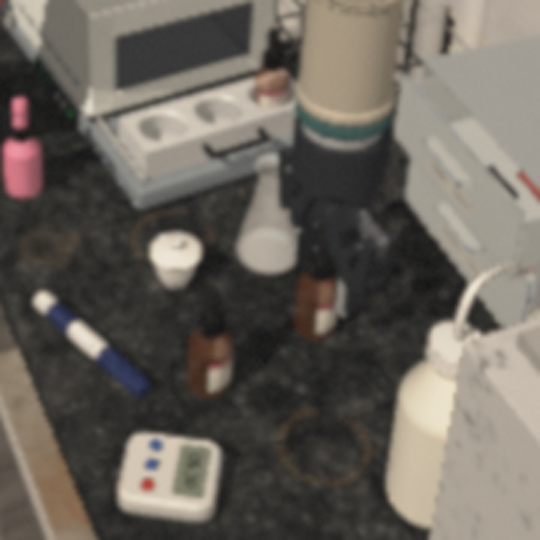

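The gripper straddles bottle A (crop (318,300)) and the flask at (268,235) is clear. I correct by 6 mm, then close.

Emit:
servo_tool(
  series=[
    {"x": 0.004, "y": 0.006, "z": -0.001, "yaw": 0.5},
    {"x": 0, "y": 0, "z": 0, "yaw": 0},
  ],
)

```text
time: 3.8
tool_pos: [0.5545, -0.2931, 0.0572]
eef_rot: [3.104, 1.563, -1.531]
force: [-0.7, -0.2, -0.0]
gripper_width: 0.0603
```

Emit:
servo_tool(
  series=[
    {"x": 0, "y": 0, "z": 0, "yaw": 0},
    {"x": 0, "y": 0, "z": 0, "yaw": 0},
    {"x": 0, "y": 0, "z": 0, "yaw": 0},
    {"x": 0, "y": 0, "z": 0, "yaw": 0},
    {"x": 0, "y": 0, "z": 0, "yaw": 0},
    {"x": 0, "y": 0, "z": 0, "yaw": 0},
  ],
  fingers=255,
)

```text
time: 4.4
tool_pos: [0.5554, -0.2935, 0.059]
eef_rot: [-2.883, 1.562, -1.235]
force: [-0.7, 0.8, 0.0]
gripper_width: 0.0314
```

```bash
python3 -c "
from h import *
go([.553,-.292,.2],step=.03)"
```

```text
t 4.4 p [ 0.5554 -0.2935  0.059 ] down [ 0.003 -0.009 -1.   ] jawhdg 94.4 turn left 0.0 w 0.0314 F [-0.7  0.8  0. ] q [ 0.42  0.84  0.03  1.72 -0.02  0.57  2.11]
{"x":-0.028,"y":0.0,"z":0.0,"yaw":-0.0}
{"x":-0.028,"y":0.0,"z":0.0,"yaw":-0.0}
{"x":-0.028,"y":0.001,"z":0.0,"yaw":-0.0}
{"x":-0.029,"y":0.0,"z":0.0,"yaw":-0.0}
{"x":-0.028,"y":0.001,"z":0.0,"yaw":-0.0}
-- [ 0.553 -0.292  0.2  ]
```

Emit:
servo_tool(
  series=[
    {"x": 0, "y": 0, "z": 0, "yaw": 0},
  ],
)

```text
time: 4.5
tool_pos: [0.5554, -0.2935, 0.0589]
eef_rot: [-2.878, 1.561, -1.23]
force: [1.0, -1.3, 0.4]
gripper_width: 0.0317
```

```bash
python3 -c "
from h import *
go([.553,-.292,.2],step=.03); p,d=snap('side','s2')
a=p[290:370,320:420,::-1]; cv2.imwrite('pics/s2c.png',cv2.resize(a,None,fx=6,fy=6,interpolation=cv2.INTER_CUBIC))
"
```

```text
t 4.5 p [ 0.5554 -0.2935  0.0589] down [ 0.003 -0.009 -1.   ] jawhdg 94.4 turn left 0.0 w 0.0317 F [ 1.  -1.3  0.4] q [ 0.42  0.84  0.03  1.72 -0.02  0.57  2.11]
{"x":-0.028,"y":0.0,"z":0.0,"yaw":-0.0}
{"x":-0.028,"y":0.0,"z":0.0,"yaw":-0.0}
{"x":-0.028,"y":0.001,"z":0.0,"yaw":-0.0}
{"x":-0.029,"y":0.0,"z":0.0,"yaw":-0.0}
{"x":-0.028,"y":0.001,"z":0.0,"yaw":-0.0}
-- [ 0.553 -0.292  0.2  ]
```

View pics/s2c.png

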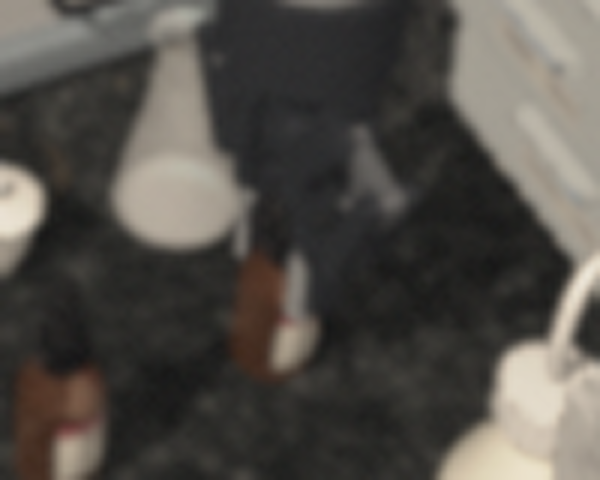

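The pads sit high on the body (crop (295,285)), and the 31.5 mm width suggests they are on the shoulder. I will regrip about 6 mm lower.

Emit:
servo_tool(
  series=[
    {"x": 0, "y": 0, "z": 0, "yaw": 0},
    {"x": 0, "y": 0, "z": 0, "yaw": 0},
    {"x": 0, "y": 0, "z": 0, "yaw": 0},
    {"x": 0.004, "y": 0.002, "z": 0.001, "yaw": 0},
    {"x": 0.005, "y": 0, "z": 0, "yaw": 0},
    {"x": 0, "y": 0, "z": 0, "yaw": 0},
  ],
  fingers=90,
)

```text
time: 5.15
tool_pos: [0.5533, -0.2927, 0.0492]
eef_rot: [-2.867, 1.561, -1.219]
force: [-1.2, 0.1, 0.8]
gripper_width: 0.0555
```

```bash
python3 -c "
from h import *
go([.553,-.292,.052],step=.03)"
```

```text
t 5.15 p [ 0.5533 -0.2927  0.0492] down [ 0.003 -0.009 -1.   ] jawhdg 94.4 turn left 0.0 w 0.0555 F [-1.2  0.1  0.8] q [ 0.42  0.85  0.03  1.73 -0.02  0.55  2.11]
{"x":-0.003,"y":0.0,"z":0.001,"yaw":-0.0}
-- [ 0.553 -0.292  0.052]
```

Emit:
servo_tool(
  series=[
    {"x": -0.004, "y": 0, "z": 0.001, "yaw": 0},
    {"x": 0, "y": 0, "z": 0, "yaw": 0},
  ],
)

```text
time: 5.35
tool_pos: [0.553, -0.2915, 0.0531]
eef_rot: [-2.923, 1.562, -1.275]
force: [0.0, -0.0, 0.3]
gripper_width: 0.0556
```

Emit:
servo_tool(
  series=[
    {"x": 0, "y": 0, "z": 0, "yaw": 0},
    {"x": 0, "y": 0, "z": 0, "yaw": 0},
    {"x": 0, "y": 0, "z": 0, "yaw": 0},
    {"x": 0, "y": 0, "z": 0, "yaw": 0},
    {"x": 0, "y": 0, "z": 0, "yaw": 0},
  ],
  fingers=255,
)

```text
time: 5.85
tool_pos: [0.5534, -0.2914, 0.0538]
eef_rot: [-2.83, 1.561, -1.182]
force: [0.2, -0.5, 0.7]
gripper_width: 0.0319
```

```bash
python3 -c "
from h import *
go([.553,-.292,.2],step=.03)"
```

```text
t 5.85 p [ 0.5534 -0.2914  0.0538] down [ 0.004 -0.009 -1.   ] jawhdg 94.4 turn left 0.0 w 0.0319 F [ 0.2 -0.5  0.7] q [ 0.42  0.84  0.03  1.73 -0.02  0.56  2.11]
{"x":-0.029,"y":0.0,"z":-0.0,"yaw":-0.0}
{"x":-0.029,"y":0.0,"z":-0.0,"yaw":-0.0}
{"x":-0.029,"y":0.0,"z":-0.001,"yaw":-0.0}
{"x":-0.03,"y":0.0,"z":-0.0,"yaw":-0.0}
{"x":-0.029,"y":0.0,"z":-0.001,"yaw":-0.0}
-- [ 0.553 -0.292  0.2  ]
```

The width is the same at the lower height, so the reading is just pad compression on the body. The grip is sound and I lift.

Emit:
servo_tool(
  series=[
    {"x": -0.02, "y": 0, "z": 0, "yaw": 0},
    {"x": -0.03, "y": 0, "z": 0, "yaw": 0},
    {"x": -0.035, "y": 0, "z": 0, "yaw": 0},
    {"x": -0.03, "y": 0, "z": 0, "yaw": 0},
    {"x": -0.015, "y": 0, "z": 0, "yaw": 0},
    {"x": 0, "y": 0, "z": 0, "yaw": 0},
  ],
)

```text
time: 6.45
tool_pos: [0.5513, -0.2898, 0.1858]
eef_rot: [2.815, 1.564, -1.821]
force: [-0.3, 0.2, -1.2]
gripper_width: 0.032
```

```bash
python3 -c "
from h import *
go([.5637,-.0604,.2],[.5637,-.0604,.0945],step=.035)"
```

```text
t 6.45 p [ 0.5513 -0.2898  0.1858] down [-0.002 -0.007 -1.   ] jawhdg 94.4 turn left 0.0 w 0.032 F [-0.3  0.2 -1.2] q [ 0.41  0.66  0.04  1.66 -0.02  0.82  2.1 ]
{"x":-0.002,"y":-0.004,"z":0.033,"yaw":-0.0}
{"x":-0.002,"y":-0.004,"z":0.032,"yaw":-0.0}
{"x":-0.002,"y":-0.004,"z":0.033,"yaw":-0.0}
{"x":-0.002,"y":-0.004,"z":0.032,"yaw":-0.0}
{"x":-0.003,"y":-0.005,"z":0.033,"yaw":-0.0}
{"x":-0.002,"y":-0.004,"z":0.032,"yaw":-0.0}
{"x":-0.003,"y":-0.005,"z":0.033,"yaw":-0.0}
-- [ 0.564 -0.06   0.2  ]
{"x":0.026,"y":-0.0,"z":0.0,"yaw":-0.0}
{"x":0.027,"y":-0.0,"z":0.0,"yaw":-0.0}
{"x":0.026,"y":-0.0,"z":0.0,"yaw":-0.0}
{"x":0.027,"y":-0.0,"z":0.0,"yaw":-0.0}
-- [ 0.564 -0.061  0.094]
```

Emit:
servo_tool(
  series=[
    {"x": -0.006, "y": -0.004, "z": 0.02, "yaw": 0},
    {"x": -0.004, "y": -0.004, "z": 0.035, "yaw": 0},
    {"x": -0.002, "y": -0.004, "z": 0.04, "yaw": 0},
    {"x": -0.002, "y": -0.004, "z": 0.042, "yaw": 0},
    {"x": 0, "y": -0.004, "z": 0.038, "yaw": 0},
    {"x": 0, "y": -0.004, "z": 0.025, "yaw": 0},
    {"x": 0, "y": -0.002, "z": 0.01, "yaw": 0},
    {"x": 0, "y": 0, "z": 0, "yaw": 0},
  ],
)

```text
time: 7.25
tool_pos: [0.5572, -0.0732, 0.1895]
eef_rot: [1.999, 1.556, -2.642]
force: [0.3, -1.0, -1.0]
gripper_width: 0.0322
```

```bash
python3 -c "
from h import *
go([.5637,-.0604,.135],[.5637,-.0604,.0945],step=.035)"
```

```text
t 7.25 p [ 0.5572 -0.0732  0.1895] down [-0.013 -0.007 -1.   ] jawhdg 94.1 turn left 0.3 w 0.0322 F [ 0.3 -1.  -1. ] q [ 0.04  0.58  0.05  1.82 -0.03  0.75  1.75]
{"x":0.027,"y":-0.004,"z":0.006,"yaw":-0.3}
{"x":0.027,"y":-0.004,"z":0.007,"yaw":0.0}
-- [ 0.563 -0.06   0.135]
{"x":0.02,"y":-0.0,"z":-0.0,"yaw":0.0}
{"x":0.021,"y":-0.001,"z":-0.0,"yaw":0.0}
-- [ 0.564 -0.06   0.094]
```

Emit:
servo_tool(
  series=[
    {"x": 0.012, "y": -0.004, "z": 0.006, "yaw": -0.3},
    {"x": 0.018, "y": -0.003, "z": 0.005, "yaw": 0},
    {"x": 0.012, "y": 0, "z": 0, "yaw": 0},
    {"x": 0.005, "y": 0, "z": 0, "yaw": 0},
    {"x": 0, "y": 0, "z": 0, "yaw": 0},
  ],
)

```text
time: 7.75
tool_pos: [0.5622, -0.0697, 0.137]
eef_rot: [2.142, 1.551, -2.502]
force: [-0.0, -0.7, -1.3]
gripper_width: 0.0321
```

```bash
python3 -c "
from h import *
go([.5637,-.0604,.0945],step=.02)
D=snap('side','s3')[1]; snap('top','t3')
C=cloud('side',D)
q=(.563,-.06)
p=C[(np.hypot(C[...,0]-q[0],C[...,1]-q[1])<.03)&(C[...,2]>.07)&(C[...,2]<.112)]
for lo in np.arange(.08,.11,.01):
    k=p[(p[:,2]>lo)&(p[:,2]<lo+.01)]; print(lo.round(3),len(k),k.mean(0).round(4),k.min(0).round(3),k.max(0).round(3))
a=cv2.imread('pics/s3.png')[235:325,280:400]; cv2.imwrite('pics/s3c.png',cv2.resize(a,None,fx=6,fy=6,interpolation=cv2.INTER_CUBIC))
print(proj('side',[.5637,-.0604,.066]),proj('side',[.5637,-.0604,.081]))
"
```

```text
t 7.75 p [ 0.5622 -0.0697  0.137 ] down [-0.016 -0.012 -1.   ] jawhdg 93.9 turn left 0.5 w 0.0321 F [-0.  -0.7 -1.3] q [ 0.03  0.67  0.05  1.85 -0.03  0.65  1.74]
{"x":0.014,"y":-0.001,"z":0.003,"yaw":-0.5}
{"x":0.014,"y":-0.001,"z":0.003,"yaw":0.0}
{"x":0.014,"y":-0.001,"z":0.004,"yaw":0.0}
-- [ 0.564 -0.06   0.095]
0.08 15 [ 0.5545 -0.0805  0.0874] [ 0.545 -0.087  0.085] [ 0.569 -0.067  0.09 ]
0.09 33 [ 0.5571 -0.0822  0.0951] [ 0.546 -0.089  0.09 ] [ 0.574 -0.066  0.1  ]
0.1 38 [ 0.5558 -0.0804  0.1052] [ 0.544 -0.088  0.1  ] [ 0.578 -0.061  0.109]
[332.31081346 276.56484238] [332.49222145 272.41857075]
```

View pics/s3c.png

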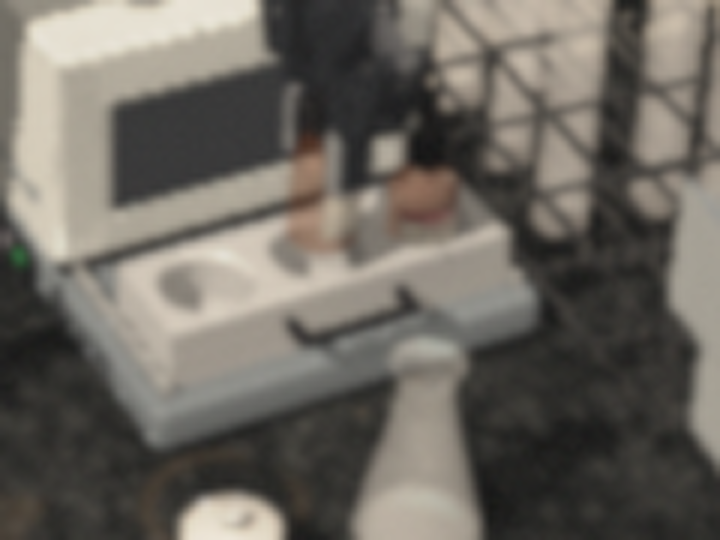

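Emit:
servo_tool(
  series=[
    {"x": 0, "y": -0.003, "z": 0.01, "yaw": -0.5},
    {"x": 0, "y": 0, "z": 0, "yaw": 0},
  ],
)

```text
time: 8.05
tool_pos: [0.566, -0.0592, 0.1389]
eef_rot: [2.271, 1.554, -2.365]
force: [-0.3, 0.4, -1.6]
gripper_width: 0.0323
```

```bash
python3 -c "
from h import *
go([.5645,-.0598,.0945],step=.02)
C=cloud('top',np.load('pics/top0.npy'));S=cloud('side',np.load('pics/side0.npy'))
for c in(C,S):
  p=c[(np.hypot(c[...,0]-.624,c[...,1]+.055)<.03)]
  for lo,hi in((.075,.1),(.107,.12),(.12,.16)):
    k=p[(p[:,2]>lo)&(p[:,2]<hi)]
    f=np.linalg.lstsq(np.c_[2*k[:,:2],np.ones(len(k))],(k[:,:2]**2).sum(1),rcond=None)[0]; print(lo,len(k),f[:2],np.sqrt(f[2]+f[0]**2+f[1]**2))
"
```

```text
t 8.05 p [ 0.566  -0.0592  0.1389] down [-0.012 -0.011 -1.   ] jawhdg 94.4 turn left 0.0 w 0.0323 F [-0.3  0.4 -1.6] q [ 0.01  0.66  0.05  1.84 -0.03  0.65  1.73]
{"x":0.015,"y":0.0,"z":-0.0,"yaw":-0.0}
{"x":0.015,"y":0.0,"z":-0.0,"yaw":-0.0}
{"x":0.014,"y":0.001,"z":-0.0,"yaw":-0.0}
-- [ 0.564 -0.06   0.095]
0.075 64 [ 0.62280729 -0.05490996] 0.014925281379810147
0.107 27 [ 0.62296327 -0.05514075] 0.009146090474740307
0.12 18 [ 0.62197673 -0.0548782 ] 0.004746619349843798
0.075 100 [ 0.62273794 -0.05803796] 0.012888208536465436
0.107 30 [ 0.62415479 -0.05579328] 0.008850654651724433
0.12 40 [ 0.62248495 -0.05662731] 0.0047483388350041175
```

b3 measures (0.623,-0.0555), which agrees with the carrier fit. I go down to just above the mouth, then in.

Emit:
servo_tool(
  series=[
    {"x": 0.01, "y": 0.002, "z": 0, "yaw": 0},
    {"x": 0.006, "y": 0, "z": 0, "yaw": 0},
    {"x": 0, "y": 0, "z": 0, "yaw": 0},
  ],
)

```text
time: 8.35
tool_pos: [0.5643, -0.059, 0.1227]
eef_rot: [2.382, 1.556, -2.253]
force: [-1.3, 0.1, -0.9]
gripper_width: 0.0321
```

```bash
python3 -c "
from h import *
go([.5643,-.0595,.0945],step=.02)"
```

```text
t 8.35 p [ 0.5643 -0.059   0.1227] down [-0.01  -0.012 -1.   ] jawhdg 94.5 turn left -0.1 w 0.0321 F [-1.3  0.1 -0.9] q [ 0.02  0.69  0.05  1.86 -0.03  0.61  1.73]
{"x":0.014,"y":-0.0,"z":-0.0,"yaw":0.1}
{"x":0.014,"y":-0.0,"z":-0.0,"yaw":-0.0}
-- [ 0.564 -0.059  0.095]
```

Emit:
servo_tool(
  series=[
    {"x": 0.008, "y": 0, "z": 0, "yaw": 0},
    {"x": 0.01, "y": 0, "z": 0, "yaw": 0},
    {"x": 0.006, "y": 0, "z": 0, "yaw": 0},
    {"x": 0.003, "y": 0, "z": 0, "yaw": 0},
    {"x": 0, "y": 0, "z": 0, "yaw": 0},
  ],
)

```text
time: 8.85
tool_pos: [0.5639, -0.0596, 0.0937]
eef_rot: [2.354, 1.555, -2.281]
force: [-1.2, 1.1, 9.1]
gripper_width: 0.0319
```

```bash
python3 -c "
from h import *
go([.5643,-.0595,.0945],step=.02)"
```

```text
t 8.85 p [ 0.5639 -0.0596  0.0937] down [-0.01  -0.012 -1.   ] jawhdg 94.4 turn left -0.0 w 0.0319 F [-1.2  1.1  9.1] q [ 0.02  0.73  0.05  1.87 -0.04  0.55  1.73]
{"x":-0.001,"y":-0.0,"z":0.0,"yaw":0.0}
-- [ 0.564 -0.06   0.095]
```

It is on the floor (9 N at z = 0.0937, as predicted). I release and go up.

Emit:
servo_tool(
  series=[
    {"x": 0, "y": 0, "z": 0, "yaw": 0},
    {"x": 0, "y": 0, "z": 0, "yaw": 0},
    {"x": 0, "y": 0, "z": 0, "yaw": 0},
    {"x": -0.015, "y": 0, "z": 0, "yaw": 0},
    {"x": -0.03, "y": 0, "z": 0, "yaw": 0},
    {"x": -0.035, "y": 0, "z": 0, "yaw": 0},
    {"x": -0.03, "y": 0, "z": 0, "yaw": 0},
    {"x": -0.01, "y": 0, "z": 0, "yaw": 0},
  ],
  fingers=85,
)

```text
time: 9.65
tool_pos: [0.564, -0.0584, 0.2149]
eef_rot: [2.147, 1.552, -2.488]
force: [0.7, -0.2, 0.1]
gripper_width: 0.0567
```

```bash
python3 -c "
from h import *
go([.443,-.316,.2],[.443,-.316,.053],step=.04)"
```

```text
t 9.65 p [ 0.564  -0.0584  0.2149] down [-0.015 -0.012 -1.   ] jawhdg 94.4 turn left -0.0 w 0.0567 F [ 0.7 -0.2  0.1] q [ 0.01  0.56  0.06  1.78 -0.03  0.82  1.73]
{"x":0.002,"y":0.018,"z":-0.031,"yaw":0.0}
{"x":0.003,"y":0.017,"z":-0.031,"yaw":0.0}
{"x":0.002,"y":0.018,"z":-0.031,"yaw":0.0}
{"x":0.003,"y":0.017,"z":-0.031,"yaw":0.0}
{"x":0.002,"y":0.018,"z":-0.031,"yaw":0.0}
{"x":0.003,"y":0.017,"z":-0.031,"yaw":0.0}
{"x":0.002,"y":0.018,"z":-0.031,"yaw":0.0}
{"x":0.003,"y":0.017,"z":-0.03,"yaw":0.0}
-- [ 0.443 -0.316  0.2  ]
{"x":0.037,"y":-0.001,"z":0.0,"yaw":0.0}
{"x":0.037,"y":-0.0,"z":0.0,"yaw":0.0}
{"x":0.036,"y":-0.001,"z":0.001,"yaw":0.0}
{"x":0.037,"y":-0.0,"z":0.0,"yaw":0.0}
-- [ 0.443 -0.316  0.053]
```

Emit:
servo_tool(
  series=[
    {"x": 0, "y": 0.015, "z": -0.025, "yaw": 0},
    {"x": 0.002, "y": 0.02, "z": -0.036, "yaw": 0},
    {"x": 0.002, "y": 0.021, "z": -0.038, "yaw": 0},
    {"x": 0.002, "y": 0.021, "z": -0.038, "yaw": 0},
    {"x": 0.002, "y": 0.02, "z": -0.038, "yaw": 0},
    {"x": 0.002, "y": 0.018, "z": -0.032, "yaw": 0},
    {"x": 0.002, "y": 0.01, "z": -0.018, "yaw": 0},
    {"x": 0, "y": 0, "z": 0, "yaw": 0},
  ],
)

```text
time: 10.45
tool_pos: [0.4541, -0.2987, 0.2034]
eef_rot: [2.092, 1.554, -2.538]
force: [-0.4, 1.0, 0.5]
gripper_width: 0.0566
```

```bash
python3 -c "
from h import *
go([.443,-.316,.12],[.443,-.316,.053],step=.04)"
```

```text
t 10.45 p [ 0.4541 -0.2987  0.2034] down [-0.014 -0.009 -1.   ] jawhdg 94.7 turn left -0.3 w 0.0566 F [-0.4  1.   0.5] q [ 0.49  0.54  0.05  1.86 -0.02  0.75  2.2 ]
{"x":0.028,"y":0.004,"z":-0.005,"yaw":0.3}
{"x":0.028,"y":0.004,"z":-0.005,"yaw":0.0}
{"x":0.028,"y":0.003,"z":-0.006,"yaw":0.0}
-- [ 0.443 -0.316  0.12 ]
{"x":0.033,"y":-0.0,"z":0.0,"yaw":0.0}
{"x":0.034,"y":-0.001,"z":0.001,"yaw":0.0}
-- [ 0.443 -0.316  0.053]
```

Emit:
servo_tool(
  series=[
    {"x": 0.01, "y": 0.006, "z": -0.009, "yaw": 0},
    {"x": 0.02, "y": 0.004, "z": -0.009, "yaw": 0},
    {"x": 0.022, "y": 0, "z": 0, "yaw": 0},
    {"x": 0.014, "y": 0, "z": 0, "yaw": 0},
    {"x": 0, "y": 0, "z": 0, "yaw": 0},
  ],
)

```text
time: 10.95
tool_pos: [0.4456, -0.3146, 0.132]
eef_rot: [1.878, 1.556, -2.746]
force: [-0.2, 0.0, 0.4]
gripper_width: 0.0566
```

```bash
python3 -c "
from h import *
go([.443,-.316,.053],step=.03)"
```

```text
t 10.95 p [ 0.4456 -0.3146  0.132 ] down [-0.014 -0.006 -1.   ] jawhdg 95.1 turn left -0.7 w 0.0566 F [-0.2  0.   0.4] q [ 0.53  0.65  0.04  1.91 -0.02  0.59  2.24]
{"x":0.026,"y":0.001,"z":-0.0,"yaw":0.7}
{"x":0.027,"y":0.0,"z":-0.0,"yaw":-0.0}
{"x":0.026,"y":0.001,"z":-0.001,"yaw":-0.0}
-- [ 0.443 -0.316  0.053]
```

Emit:
servo_tool(
  series=[
    {"x": 0.015, "y": 0.002, "z": -0.001, "yaw": 0.7},
    {"x": 0.022, "y": 0.001, "z": 0, "yaw": 0},
    {"x": 0.02, "y": 0, "z": 0, "yaw": 0},
    {"x": 0.013, "y": 0, "z": 0, "yaw": 0},
    {"x": 0.006, "y": 0, "z": 0, "yaw": 0},
    {"x": 0, "y": 0, "z": 0, "yaw": 0},
  ],
)

```text
time: 11.55
tool_pos: [0.4456, -0.3123, 0.054]
eef_rot: [1.912, 1.559, -2.715]
force: [-0.3, 0.7, 0.1]
gripper_width: 0.0569
```

```bash
python3 -c "
from h import *
go([.443,-.316,.053],step=.03)"
```

```text
t 11.55 p [ 0.4456 -0.3123  0.054 ] down [-0.011 -0.005 -1.   ] jawhdg 94.9 turn left -0.5 w 0.0569 F [-0.3  0.7  0.1] q [ 0.53  0.78  0.03  1.95 -0.03  0.42  2.24]
{"x":0.001,"y":0.003,"z":-0.003,"yaw":0.5}
-- [ 0.443 -0.316  0.053]
```

Emit:
servo_tool(
  series=[
    {"x": 0, "y": 0.003, "z": -0.004, "yaw": 0.5},
    {"x": 0, "y": 0, "z": 0, "yaw": 0},
  ],
)

```text
time: 11.75
tool_pos: [0.4437, -0.3172, 0.0552]
eef_rot: [2.074, 1.56, -2.562]
force: [-0.0, -0.3, 0.4]
gripper_width: 0.0571
```

Emit:
servo_tool(
  series=[
    {"x": 0, "y": 0, "z": 0, "yaw": 0},
    {"x": 0, "y": 0, "z": 0, "yaw": 0},
    {"x": 0, "y": 0, "z": 0, "yaw": 0},
    {"x": 0, "y": 0, "z": 0, "yaw": 0},
    {"x": 0, "y": 0, "z": 0, "yaw": 0},
  ],
  fingers=255,
)

```text
time: 12.25
tool_pos: [0.4445, -0.3179, 0.0572]
eef_rot: [2.384, 1.561, -2.252]
force: [0.1, -0.7, -0.9]
gripper_width: 0.0312
```

```bash
python3 -c "
from h import *
go([.443,-.316,.2],step=.03)"
```

```text
t 12.25 p [ 0.4445 -0.3179  0.0572] down [-0.006 -0.008 -1.   ] jawhdg 94.3 turn left 0.1 w 0.0312 F [ 0.1 -0.7 -0.9] q [ 0.54  0.77  0.03  1.95 -0.03  0.42  2.24]
{"x":-0.029,"y":0.0,"z":0.0,"yaw":-0.1}
{"x":-0.028,"y":0.001,"z":0.0,"yaw":0.0}
{"x":-0.029,"y":0.0,"z":0.0,"yaw":0.0}
{"x":-0.028,"y":0.001,"z":0.001,"yaw":0.0}
{"x":-0.029,"y":0.0,"z":0.0,"yaw":0.0}
-- [ 0.443 -0.316  0.2  ]
```

Emit:
servo_tool(
  series=[
    {"x": -0.02, "y": 0, "z": 0, "yaw": 0},
    {"x": -0.03, "y": 0, "z": 0, "yaw": 0},
    {"x": -0.035, "y": 0, "z": 0, "yaw": 0},
    {"x": -0.03, "y": 0, "z": 0, "yaw": 0},
    {"x": -0.015, "y": 0, "z": 0, "yaw": 0},
    {"x": 0, "y": 0, "z": 0, "yaw": 0},
  ],
)

```text
time: 12.85
tool_pos: [0.4443, -0.3162, 0.19]
eef_rot: [1.966, 1.559, -2.67]
force: [0.1, -0.1, -2.3]
gripper_width: 0.0314
```

```bash
python3 -c "
from h import *
go([.506,-.064,.2],[.506,-.064,.0945],step=.035)"
```

```text
t 12.85 p [ 0.4443 -0.3162  0.19  ] down [-0.01  -0.005 -1.   ] jawhdg 94.4 turn left 0.1 w 0.0314 F [ 0.1 -0.1 -2.3] q [ 0.53  0.56  0.05  1.87 -0.02  0.72  2.23]
{"x":-0.001,"y":-0.01,"z":0.031,"yaw":-0.1}
{"x":-0.002,"y":-0.01,"z":0.031,"yaw":0.0}
{"x":-0.001,"y":-0.01,"z":0.031,"yaw":0.0}
{"x":-0.002,"y":-0.01,"z":0.031,"yaw":0.0}
{"x":-0.001,"y":-0.01,"z":0.031,"yaw":0.0}
{"x":-0.002,"y":-0.01,"z":0.031,"yaw":0.0}
{"x":-0.001,"y":-0.01,"z":0.03,"yaw":0.0}
{"x":-0.002,"y":-0.011,"z":0.031,"yaw":0.0}
-- [ 0.506 -0.064  0.2  ]
{"x":0.026,"y":-0.0,"z":0.0,"yaw":0.0}
{"x":0.027,"y":-0.0,"z":0.0,"yaw":0.0}
{"x":0.026,"y":-0.001,"z":0.0,"yaw":0.0}
{"x":0.027,"y":-0.0,"z":0.0,"yaw":0.0}
-- [ 0.506 -0.064  0.094]
```

Emit:
servo_tool(
  series=[
    {"x": -0.004, "y": -0.008, "z": 0.022, "yaw": 0},
    {"x": -0.004, "y": -0.011, "z": 0.036, "yaw": 0},
    {"x": -0.002, "y": -0.012, "z": 0.041, "yaw": 0},
    {"x": -0.002, "y": -0.013, "z": 0.042, "yaw": 0},
    {"x": -0.002, "y": -0.013, "z": 0.042, "yaw": 0},
    {"x": 0, "y": -0.012, "z": 0.035, "yaw": 0},
    {"x": 0, "y": -0.008, "z": 0.018, "yaw": 0},
    {"x": 0, "y": 0, "z": 0, "yaw": 0},
  ],
)

```text
time: 13.65
tool_pos: [0.5019, -0.0674, 0.1937]
eef_rot: [1.738, 1.55, -2.903]
force: [-0.2, -0.5, -0.2]
gripper_width: 0.031
```

```bash
python3 -c "
from h import *
go([.506,-.064,.14],[.506,-.064,.0945],step=.035)"
```

```text
t 13.65 p [ 0.5019 -0.0674  0.1937] down [-0.02  -0.005 -1.   ] jawhdg 94.1 turn left 0.3 w 0.031 F [-0.2 -0.5 -0.2] q [ 0.03  0.51  0.06  1.96 -0.04  0.69  1.76]
{"x":0.027,"y":-0.003,"z":0.002,"yaw":-0.3}
{"x":0.027,"y":-0.002,"z":0.001,"yaw":-0.0}
-- [ 0.506 -0.064  0.14 ]
{"x":0.023,"y":-0.001,"z":0.0,"yaw":-0.0}
{"x":0.022,"y":-0.0,"z":0.0,"yaw":-0.0}
-- [ 0.506 -0.064  0.095]
```

Emit:
servo_tool(
  series=[
    {"x": 0.012, "y": -0.003, "z": 0.003, "yaw": -0.3},
    {"x": 0.02, "y": -0.001, "z": 0.001, "yaw": 0},
    {"x": 0.015, "y": 0, "z": 0, "yaw": 0},
    {"x": 0.008, "y": 0, "z": 0, "yaw": 0},
    {"x": 0, "y": 0, "z": 0, "yaw": 0},
  ],
)

```text
time: 14.15
tool_pos: [0.5014, -0.0685, 0.1316]
eef_rot: [1.781, 1.544, -2.86]
force: [-1.0, -0.1, -0.8]
gripper_width: 0.0318
```

```bash
python3 -c "
from h import *
go([.506,-.064,.095],step=.02)
p,d=snap('side','s4');C=cloud('side',d)
p_=C[(np.hypot(C[...,0]-.5,C[...,1]+.064)<.032)&(C[...,2]>.07)&(C[...,2]<.105)]
for lo in (.072,.08,.09):
    k=p_[(p_[:,2]>lo)&(p_[:,2]<lo+.01)]; print(lo,len(k),k.min(0).round(3),k.max(0).round(3))
cv2.imwrite('pics/s4c.png',cv2.resize(p[235:325,280:400,::-1],None,fx=6,fy=6,interpolation=cv2.INTER_CUBIC))"
```

```text
t 14.15 p [ 0.5014 -0.0685  0.1316] down [-0.026 -0.008 -1.   ] jawhdg 94.1 turn left 0.3 w 0.0318 F [-1.  -0.1 -0.8] q [ 0.04  0.61  0.05  2.   -0.04  0.55  1.76]
{"x":0.018,"y":-0.003,"z":0.002,"yaw":-0.3}
{"x":0.018,"y":-0.003,"z":0.002,"yaw":-0.0}
-- [ 0.506 -0.064  0.095]
0.072 17 [ 0.484 -0.084  0.076] [ 0.514 -0.067  0.081]
0.08 29 [ 0.484 -0.084  0.08 ] [ 0.514 -0.067  0.089]
0.09 34 [ 0.483 -0.087  0.091] [ 0.512 -0.064  0.1  ]
```

View pics/s4c.png

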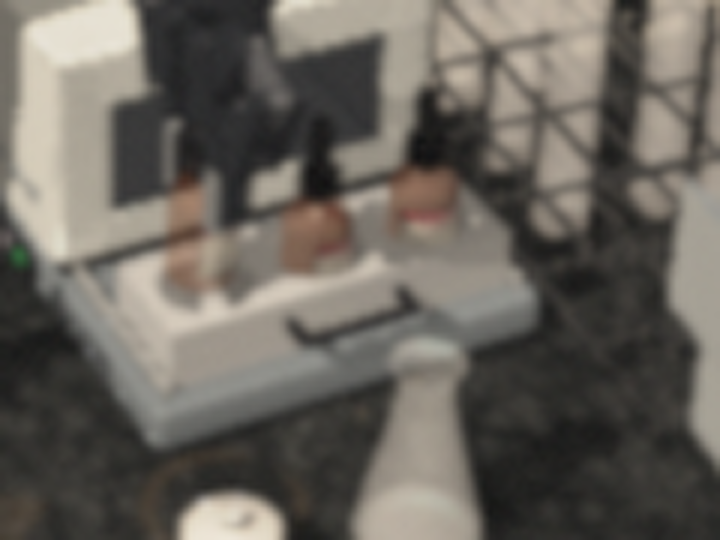

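The middle bottle is seated upright at crop (318,230), and the held one hangs over the near pocket at (200,270). I shift it about 4 mm, then lower.

Emit:
servo_tool(
  series=[
    {"x": 0, "y": -0.004, "z": 0.004, "yaw": -0.3},
    {"x": 0, "y": 0, "z": 0, "yaw": 0},
  ],
)

```text
time: 14.4
tool_pos: [0.5061, -0.0652, 0.1325]
eef_rot: [1.819, 1.545, -2.819]
force: [-1.0, 1.1, -1.0]
gripper_width: 0.0313
```

```bash
python3 -c "
from h import *
go([.505,-.0645,.095],step=.02)"
```

```text
t 14.4 p [ 0.5061 -0.0652  0.1325] down [-0.024 -0.008 -1.   ] jawhdg 94.3 turn left 0.1 w 0.0313 F [-1.   1.1 -1. ] q [ 0.03  0.62  0.05  1.99 -0.04  0.56  1.76]
{"x":0.019,"y":0.0,"z":0.001,"yaw":-0.1}
{"x":0.019,"y":0.0,"z":0.0,"yaw":-0.0}
-- [ 0.505 -0.065  0.095]
```

Emit:
servo_tool(
  series=[
    {"x": 0.008, "y": 0, "z": 0, "yaw": 0},
    {"x": 0.008, "y": 0, "z": 0, "yaw": 0},
    {"x": 0.004, "y": 0, "z": 0, "yaw": 0},
    {"x": 0, "y": 0, "z": 0, "yaw": 0},
  ],
)

```text
time: 14.8
tool_pos: [0.5066, -0.0653, 0.112]
eef_rot: [1.869, 1.548, -2.768]
force: [-0.2, 1.0, -0.7]
gripper_width: 0.0315
```

```bash
python3 -c "
from h import *
go([.505,-.0645,.095],step=.02)"
```

```text
t 14.8 p [ 0.5066 -0.0653  0.112 ] down [-0.021 -0.008 -1.   ] jawhdg 94.3 turn left 0.1 w 0.0315 F [-0.2  1.  -0.7] q [ 0.03  0.65  0.05  2.01 -0.04  0.5   1.76]
{"x":0.017,"y":0.001,"z":0.001,"yaw":-0.1}
-- [ 0.505 -0.065  0.095]
```

Already inside the mouth with no contact force. I continue down.

Emit:
servo_tool(
  series=[
    {"x": 0.007, "y": 0.001, "z": 0.001, "yaw": 0},
    {"x": 0.006, "y": 0, "z": 0, "yaw": 0},
    {"x": 0.005, "y": 0, "z": 0, "yaw": 0},
    {"x": 0, "y": 0, "z": 0, "yaw": 0},
  ],
)

```text
time: 15.2
tool_pos: [0.5065, -0.0632, 0.0962]
eef_rot: [1.86, 1.552, -2.776]
force: [0.8, 0.1, -0.6]
gripper_width: 0.031
```

```bash
python3 -c "
from h import *
go([.505,-.0645,.095],step=.02)"
```

```text
t 15.2 p [ 0.5065 -0.0632  0.0962] down [-0.018 -0.007 -1.   ] jawhdg 94.4 turn left 0.0 w 0.031 F [ 0.8  0.1 -0.6] q [ 0.03  0.68  0.05  2.02 -0.05  0.46  1.76]
{"x":0.001,"y":0.002,"z":-0.001,"yaw":-0.0}
-- [ 0.505 -0.064  0.095]
```

Not quite touching yet, so I add a few mm more.

Emit:
servo_tool(
  series=[
    {"x": 0.002, "y": 0.001, "z": 0, "yaw": 0},
    {"x": 0.002, "y": 0, "z": 0, "yaw": 0},
    {"x": 0, "y": 0, "z": 0, "yaw": 0},
  ],
)

```text
time: 15.5
tool_pos: [0.5069, -0.0632, 0.0962]
eef_rot: [1.968, 1.556, -2.668]
force: [-0.3, -0.3, -0.0]
gripper_width: 0.0313
```

Emit:
servo_tool(
  series=[
    {"x": 0.005, "y": 0.001, "z": 0, "yaw": 0},
    {"x": 0.003, "y": 0, "z": 0, "yaw": 0},
  ],
)

```text
time: 15.7
tool_pos: [0.5073, -0.0624, 0.095]
eef_rot: [2.065, 1.561, -2.571]
force: [-8.3, 0.9, 37.1]
gripper_width: 0.0311
```

It is down on the floor (37 N), so I release at once.

Emit:
servo_tool(
  series=[
    {"x": -0.002, "y": 0, "z": 0, "yaw": 0},
    {"x": 0, "y": 0, "z": 0, "yaw": 0},
    {"x": 0, "y": 0, "z": 0, "yaw": 0},
    {"x": 0, "y": 0, "z": 0, "yaw": 0},
    {"x": -0.015, "y": 0, "z": 0, "yaw": 0},
    {"x": -0.03, "y": 0, "z": 0, "yaw": 0},
    {"x": -0.035, "y": 0, "z": 0, "yaw": 0},
    {"x": -0.035, "y": 0, "z": 0, "yaw": 0},
  ],
  fingers=85,
)

```text
time: 16.5
tool_pos: [0.504, -0.0617, 0.2077]
eef_rot: [1.691, 1.547, -2.944]
force: [0.3, -0.6, -0.0]
gripper_width: 0.0568
```

Emit:
servo_tool(
  series=[
    {"x": -0.04, "y": 0, "z": -0.01, "yaw": 0},
    {"x": -0.035, "y": 0, "z": -0.02, "yaw": 0},
    {"x": -0.02, "y": 0, "z": -0.02, "yaw": 0},
    {"x": 0, "y": 0, "z": 0, "yaw": 0},
  ],
)

```text
time: 16.9
tool_pos: [0.5119, -0.1122, 0.3085]
eef_rot: [1.782, 1.551, -2.852]
force: [0.3, -0.4, -0.3]
gripper_width: 0.0567
```

```bash
python3 -c "
from h import *
go([.556,.0477,.29],[.556,.0477,.203],step=.04)
T=cloud('top',snap('top','t5')[1]);S=cloud('side',snap('side','s5')[1])
for nm,q in dict(near=(.5036,-.0642),mid=(.5634,-.060),far=(.6232,-.0555)).items():
  for n,c in(('top',T),('side',S)):
    p=c[np.hypot(c[...,0]-q[0],c[...,1]-q[1])<.028]; r=[]
    for lo,hi in((.107,.12),(.12,.16)):
      k=p[(p[:,2]>lo)&(p[:,2]<hi)]
      if len(k)>8:
        f=np.linalg.lstsq(np.c_[2*k[:,:2],np.ones(len(k))],(k[:,:2]**2).sum(1),rcond=None)[0]; r.append((len(k),f[:2].round(4),k[:,2].max().round(3)))
    print(nm,n,r)
a=cv2.imread('pics/s5.png')[235:325,280:400];cv2.imwrite('pics/s5c.png',cv2.resize(a,None,fx=6,fy=6,interpolation=cv2.INTER_CUBIC))"
```

```text
t 16.9 p [ 0.5119 -0.1122  0.3085] down [-0.019 -0.006 -1.   ] jawhdg 94.5 turn left -0.1 w 0.0567 F [ 0.3 -0.4 -0.3] q [ 0.1   0.39  0.08  1.78 -0.03  0.99  1.84]
{"x":0.003,"y":-0.011,"z":0.031,"yaw":0.1}
{"x":0.003,"y":-0.011,"z":0.031,"yaw":-0.0}
{"x":0.004,"y":-0.012,"z":0.031,"yaw":-0.0}
{"x":0.003,"y":-0.011,"z":0.032,"yaw":-0.0}
{"x":0.004,"y":-0.012,"z":0.031,"yaw":-0.0}
-- [0.556 0.048 0.29 ]
{"x":0.029,"y":-0.0,"z":0.0,"yaw":-0.0}
{"x":0.029,"y":-0.001,"z":0.0,"yaw":-0.0}
{"x":0.029,"y":-0.0,"z":0.0,"yaw":-0.0}
-- [0.556 0.047 0.203]
near top [(20, array([ 0.5047, -0.0632]), np.float64(0.119)), (18, array([ 0.5029, -0.0629]), np.float64(0.146))]
near side [(36, array([ 0.5054, -0.0645]), np.float64(0.119)), (40, array([ 0.5059, -0.0654]), np.float64(0.146))]
mid top [(24, array([ 0.5637, -0.06  ]), np.float64(0.119)), (18, array([ 0.5635, -0.0601]), np.float64(0.149))]
mid side [(37, array([ 0.5645, -0.0611]), np.float64(0.119)), (34, array([ 0.5632, -0.0637]), np.float64(0.146))]
far top [(23, array([ 0.623 , -0.0552]), np.float64(0.119)), (21, array([ 0.6216, -0.0546]), np.float64(0.148))]
far side [(33, array([ 0.6225, -0.0577]), np.float64(0.12)), (38, array([ 0.6223, -0.0562]), np.float64(0.146))]
```

View pics/s5c.png

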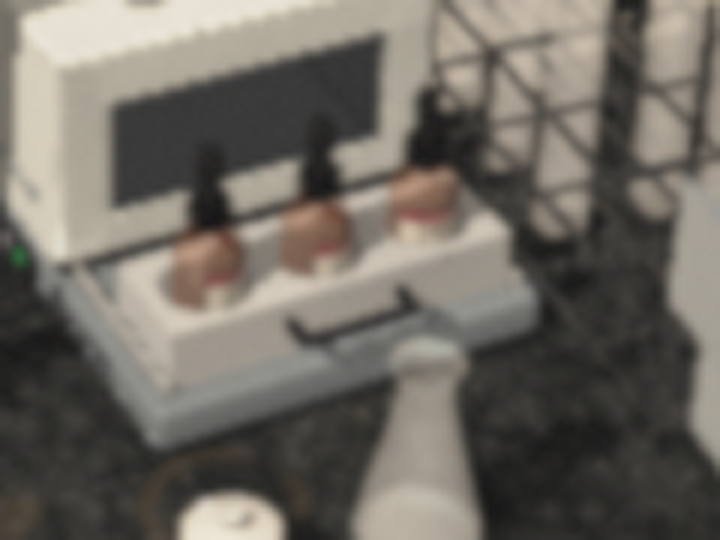

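All three bottles stand at equal height in the pockets: crop (207,265), (318,230), (425,200). Centres agree with the pockets within about 2 mm. Now the handle.

Emit:
servo_tool(
  series=[
    {"x": 0.002, "y": -0.007, "z": 0.02, "yaw": 0},
    {"x": 0.003, "y": -0.01, "z": 0.033, "yaw": 0},
    {"x": 0.004, "y": -0.011, "z": 0.038, "yaw": 0},
    {"x": 0.004, "y": -0.01, "z": 0.032, "yaw": 0},
    {"x": 0.003, "y": -0.006, "z": 0.018, "yaw": 0},
    {"x": 0, "y": 0, "z": 0, "yaw": 0},
  ],
)

```text
time: 17.6
tool_pos: [0.5349, 0.0477, 0.2748]
eef_rot: [1.47, 1.522, 3.129]
force: [-0.6, -0.8, -0.0]
gripper_width: 0.0568
```

```bash
python3 -c "
from h import *
go([.556,.0477,.24],[.556,.0477,.203],step=.04)"
```

```text
t 17.6 p [0.5349 0.0477 0.2748] down [-0.049  0.001 -0.999] jawhdg 95.0 turn left -0.6 w 0.0568 F [-0.6 -0.8 -0. ] q [-0.16  0.46  0.04  1.76 -0.03  0.97  1.55]
{"x":0.017,"y":-0.011,"z":-0.001,"yaw":0.6}
{"x":0.017,"y":-0.012,"z":-0.001,"yaw":-0.0}
-- [0.556 0.048 0.24 ]
{"x":0.037,"y":-0.002,"z":-0.0,"yaw":-0.0}
-- [0.556 0.048 0.203]
```

Emit:
servo_tool(
  series=[
    {"x": 0.006, "y": -0.01, "z": 0, "yaw": 0.6},
    {"x": 0.01, "y": -0.01, "z": 0, "yaw": 0},
    {"x": 0.01, "y": -0.002, "z": 0, "yaw": 0},
    {"x": 0, "y": 0, "z": 0, "yaw": 0},
  ],
)

```text
time: 18.0
tool_pos: [0.5546, 0.0474, 0.2418]
eef_rot: [1.527, 1.515, -3.11]
force: [0.1, 0.7, 0.4]
gripper_width: 0.0571
```

```bash
python3 -c "
from h import *
go([.556,.0477,.203],step=.02)"
```

```text
t 18.0 p [0.5546 0.0474 0.2418] down [-0.056 -0.002 -0.998] jawhdg 94.3 turn left 0.1 w 0.0571 F [0.1 0.7 0.4] q [-0.16  0.53  0.04  1.74 -0.03  0.93  1.54]
{"x":0.019,"y":-0.002,"z":0.0,"yaw":-0.1}
{"x":0.02,"y":-0.002,"z":0.0,"yaw":-0.0}
-- [0.556 0.048 0.203]
```

Emit:
servo_tool(
  series=[
    {"x": 0.01, "y": -0.002, "z": 0, "yaw": 0},
    {"x": 0.014, "y": -0.001, "z": 0, "yaw": 0},
    {"x": 0.01, "y": -0.001, "z": 0, "yaw": 0},
    {"x": 0.003, "y": 0, "z": 0, "yaw": 0},
    {"x": 0, "y": 0, "z": 0, "yaw": 0},
  ],
)

```text
time: 18.5
tool_pos: [0.5564, 0.0441, 0.2017]
eef_rot: [1.551, 1.514, -3.092]
force: [-0.8, -0.4, -0.2]
gripper_width: 0.0572
```

```bash
python3 -c "
from h import *
go([.556,.0477,.202],step=.02)"
```

```text
t 18.5 p [0.5564 0.0441 0.2017] down [-0.057 -0.003 -0.998] jawhdg 94.0 turn left 0.4 w 0.0572 F [-0.8 -0.4 -0.2] q [-0.15  0.58  0.04  1.78 -0.03  0.84  1.55]
{"x":-0.0,"y":0.0,"z":0.004,"yaw":-0.4}
-- [0.556 0.048 0.202]
```

Emit:
servo_tool(
  series=[
    {"x": 0, "y": 0, "z": 0.004, "yaw": -0.4},
    {"x": 0, "y": 0, "z": 0, "yaw": 0},
  ],
)

```text
time: 18.7
tool_pos: [0.5565, 0.0483, 0.2024]
eef_rot: [1.54, 1.515, -3.096]
force: [-0.1, 0.1, -1.2]
gripper_width: 0.0569
```

Emit:
servo_tool(
  series=[
    {"x": 0, "y": 0, "z": 0, "yaw": 0},
    {"x": 0, "y": 0, "z": 0, "yaw": 0},
    {"x": 0, "y": 0, "z": 0, "yaw": 0},
    {"x": 0, "y": 0, "z": 0, "yaw": 0},
    {"x": 0, "y": 0, "z": 0, "yaw": 0},
    {"x": 0, "y": 0, "z": 0, "yaw": 0},
    {"x": 0, "y": 0, "z": 0, "yaw": 0},
  ],
  fingers=255,
)

```text
time: 19.4
tool_pos: [0.5571, 0.0489, 0.2037]
eef_rot: [1.533, 1.518, -3.102]
force: [0.3, 0.4, 0.3]
gripper_width: 0.0119
```

```bash
python3 -c "
from h import *
e=np.array([-np.sin(YW),np.cos(YW),0])
o,R=pose(); p=np.array(o['tool_pos'])
W=[]
for th in np.arange(.06,.66,.06):
    a=np.arctan2(154,185)+th; W.append(p+e*(.185-.2407*np.cos(a))+np.array([0,0,.2407*np.sin(a)-.154]))
print(np.round(W,4)); go(*W,step=.045)
p,d=snap('side','s6');cv2.imwrite('pics/s6c.png',cv2.resize(p[180:300,250:400,::-1],None,fx=5,fy=5,interpolation=cv2.INTER_CUBIC))"
```

```text
[[0.5564 0.0584 0.2145]
 [0.5556 0.0686 0.2247]
 [0.5548 0.0794 0.2343]
 [0.5539 0.0907 0.2433]
 [0.553  0.1025 0.2515]
 [0.552  0.1148 0.259 ]
 [0.5511 0.1275 0.2658]
 [0.55   0.1407 0.2717]
 [0.549  0.1541 0.2769]
 [0.5479 0.1678 0.2813]
 [0.5469 0.1818 0.2848]]
t 19.4 p [0.5571 0.0489 0.2037] down [-0.053 -0.002 -0.999] jawhdg 94.4 turn left -0.0 w 0.0119 F [0.3 0.4 0.3] q [-0.16  0.58  0.04  1.78 -0.03  0.84  1.54]
{"x":-0.011,"y":0.001,"z":0.01,"yaw":0.0}
-- [0.556 0.059 0.215]
{"x":-0.01,"y":0.0,"z":0.01,"yaw":0.0}
-- [0.556 0.069 0.225]
{"x":-0.01,"y":0.001,"z":0.011,"yaw":0.0}
-- [0.554 0.08  0.235]
{"x":-0.008,"y":0.0,"z":0.011,"yaw":0.0}
-- [0.554 0.091 0.243]
{"x":-0.009,"y":0.001,"z":0.012,"yaw":0.0}
-- [0.553 0.103 0.252]
{"x":-0.007,"y":-0.0,"z":0.012,"yaw":0.0}
-- [0.552 0.115 0.259]
{"x":-0.007,"y":0.0,"z":0.013,"yaw":0.0}
-- [0.551 0.128 0.266]
{"x":-0.006,"y":0.001,"z":0.013,"yaw":0.0}
-- [0.55  0.14  0.272]
{"x":-0.005,"y":-0.0,"z":0.014,"yaw":0.0}
-- [0.549 0.154 0.277]
{"x":-0.004,"y":0.0,"z":0.013,"yaw":0.0}
-- [0.548 0.167 0.281]
{"x":-0.004,"y":0.0,"z":0.014,"yaw":0.0}
-- [0.547 0.181 0.285]
```

View pics/s6c.png

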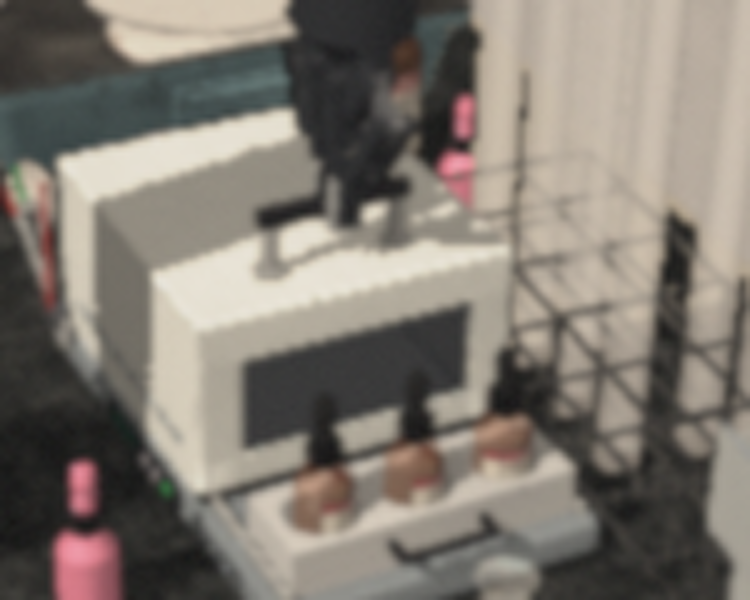

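The fingers pinch the bar mid-length (crop (335,200)), and the scale with its pointer is at crop (30,240). I lift along the arc.

Emit:
servo_tool(
  series=[
    {"x": -0.011, "y": 0.001, "z": 0.01, "yaw": 0},
    {"x": -0.011, "y": 0, "z": 0.01, "yaw": 0},
    {"x": -0.01, "y": 0, "z": 0.011, "yaw": 0},
    {"x": -0.009, "y": 0, "z": 0.011, "yaw": 0},
    {"x": 0, "y": 0, "z": 0, "yaw": 0},
  ],
)

```text
time: 19.95
tool_pos: [0.5538, 0.0926, 0.2463]
eef_rot: [1.603, 1.514, -3.032]
force: [1.6, -1.6, -7.4]
gripper_width: 0.0119
```

```bash
cat >> h.py <<'E'
HI=np.array([.5558,.0477,.200])+.185*np.array([-np.sin(YW),np.cos(YW),0])-np.array([0,0,.154])
def hood(th):
    e=np.array([-np.sin(YW),np.cos(YW),0]); o,R=pose(); p=np.array(o['tool_pos'])-np.array([0,0,.0037])
    y=-(p-HI)@e; z=p[2]-HI[2]; r=np.hypot(y,z); t=np.arctan2(z,y)-np.arctan2(154,185)
    print("theta",t.round(3),"r",r.round(4))
    W=[]
    n=max(1,int(np.ceil((th-t)/.06)))
    for i in range(1,n+1):
        a=np.arctan2(154,185)+t+(th-t)*i/n; q=HI+e*(-.2407*np.cos(a))+np.array([0,0,.2407*np.sin(a)+.0037])
        q[0]=p[0]-np.sin(YW)*((q-p)@e); W.append(q)
    go(*W)
E
python3 -c "
from h import *
hood(.65)"
```

```text
theta 0.258 r 0.2414
t 19.95 p [0.5538 0.0926 0.2463] down [-0.056 -0.006 -0.998] jawhdg 94.5 turn left -0.1 w 0.0119 F [ 1.6 -1.6 -7.4] q [-0.24  0.53  0.04  1.72 -0.03  0.94  1.47]
{"x":-0.007,"y":0.0,"z":0.011,"yaw":0.1}
-- [0.553 0.104 0.253]
{"x":-0.007,"y":0.001,"z":0.012,"yaw":-0.0}
-- [0.552 0.116 0.26 ]
{"x":-0.006,"y":0.0,"z":0.012,"yaw":-0.0}
-- [0.551 0.128 0.266]
{"x":-0.006,"y":0.0,"z":0.012,"yaw":-0.0}
-- [0.551 0.14  0.272]
{"x":-0.004,"y":0.001,"z":0.013,"yaw":-0.0}
-- [0.549 0.152 0.276]
{"x":-0.005,"y":-0.0,"z":0.013,"yaw":-0.0}
-- [0.548 0.165 0.281]
{"x":-0.003,"y":0.0,"z":0.013,"yaw":-0.0}
-- [0.547 0.178 0.284]
```

Emit:
servo_tool(
  series=[
    {"x": -0.008, "y": 0, "z": 0.011, "yaw": 0},
    {"x": -0.007, "y": 0, "z": 0.012, "yaw": 0},
    {"x": -0.006, "y": 0, "z": 0.012, "yaw": 0},
    {"x": -0.006, "y": 0, "z": 0.012, "yaw": 0},
    {"x": 0, "y": 0, "z": 0, "yaw": 0},
  ],
)

```text
time: 20.45
tool_pos: [0.55, 0.141, 0.2752]
eef_rot: [1.673, 1.51, -2.962]
force: [0.3, -3.2, -5.9]
gripper_width: 0.0118
```

```bash
python3 -c "
from h import *
hood(.66)"
```

```text
theta 0.491 r 0.2434
t 20.45 p [0.55   0.141  0.2752] down [-0.059 -0.011 -0.998] jawhdg 94.4 turn left -0.0 w 0.0118 F [ 0.3 -3.2 -5.9] q [-0.32  0.51  0.04  1.67 -0.03  1.02  1.38]
{"x":-0.002,"y":0.0,"z":0.014,"yaw":0.0}
-- [0.549 0.155 0.277]
{"x":-0.004,"y":0.0,"z":0.013,"yaw":0.0}
-- [0.548 0.168 0.281]
{"x":-0.004,"y":0.001,"z":0.013,"yaw":0.0}
-- [0.547 0.181 0.285]
```

Emit:
servo_tool(
  series=[
    {"x": -0.003, "y": 0, "z": 0.013, "yaw": 0},
    {"x": -0.004, "y": 0, "z": 0.013, "yaw": 0},
    {"x": -0.003, "y": 0, "z": 0.012, "yaw": 0},
    {"x": 0, "y": 0, "z": 0, "yaw": 0},
    {"x": 0, "y": 0, "z": 0, "yaw": 0},
  ],
)

```text
time: 20.95
tool_pos: [0.5477, 0.1717, 0.2865]
eef_rot: [1.858, 1.506, -2.783]
force: [1.3, -4.1, -5.9]
gripper_width: 0.012
```

```bash
python3 -c "
from h import *
hood(.66)
p,d=snap('side','s7');cv2.imwrite('pics/s7c.png',cv2.resize(p[150:300,230:400,::-1],None,fx=4,fy=4,interpolation=cv2.INTER_CUBIC))
p,d=snap('top','t7');C=cloud('top',d)
# hood angle from top-surface plane slope in warmer y
e=np.array([-np.sin(YW),np.cos(YW),0]);f=np.array([np.cos(YW),np.sin(YW),0])
q=C.reshape(-1,3)-HI; x=q@f;y=q@e;z=q[:,2]
m=(abs(x)<.1)&(y>-.16)&(y<.05)&(z>.1)&(z<.28)
x,y,z=x[m],y[m],z[m]
for _ in range(12):
    c,*_r=np.linalg.lstsq(np.c_[x,y,np.ones(len(x))],z,rcond=None); r=z-np.c_[x,y,np.ones(len(x))]@c; k=abs(r)<max(.004,1.5*np.median(abs(r))); x,y,z=x[k],y[k],z[k]
print('plane angle',np.arctan(-c[1]),np.arctan(c[1]),len(x),np.abs(r).mean())
"
```

```text
theta 0.626 r 0.2445
t 20.95 p [0.5477 0.1717 0.2865] down [-0.061 -0.023 -0.998] jawhdg 94.1 turn left 0.3 w 0.012 F [ 1.3 -4.1 -5.9] q [-0.38  0.51  0.04  1.63 -0.02  1.06  1.31]
{"x":0.002,"y":-0.0,"z":0.009,"yaw":-0.3}
-- [0.547 0.181 0.284]
plane angle -0.6219917363652347 0.6219917363652347 436 0.0018568271633851595
```

View pics/s7c.png

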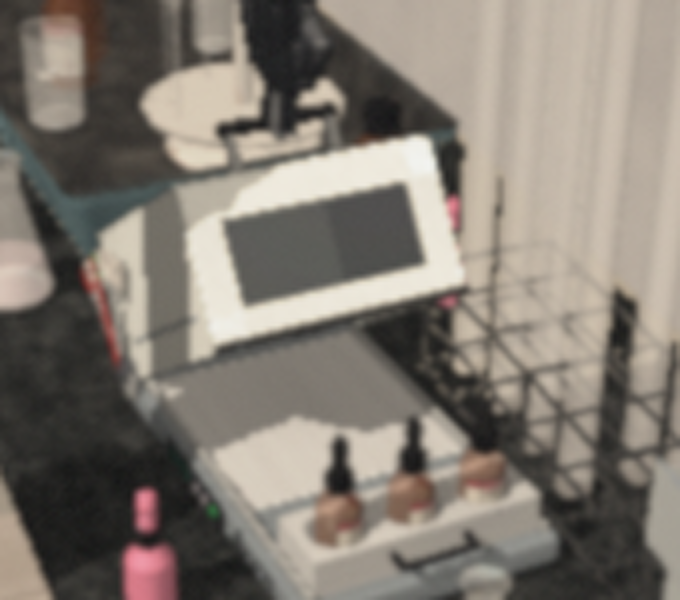

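The hood is open and held, with all three bottles undisturbed in the pockets. The TCP arc and the hood-top plane both give about 0.62 rad. I nudge towards mid-band, then check that it is still.

Emit:
servo_tool(
  series=[
    {"x": 0, "y": 0, "z": 0.008, "yaw": 0},
    {"x": 0, "y": 0, "z": 0, "yaw": 0},
    {"x": 0, "y": 0, "z": 0, "yaw": 0},
    {"x": 0, "y": 0, "z": 0, "yaw": 0},
  ],
)

```text
time: 21.45
tool_pos: [0.5475, 0.1743, 0.2872]
eef_rot: [1.929, 1.503, -2.717]
force: [0.1, -5.7, -5.1]
gripper_width: 0.0118
```

```bash
cat > a.py <<'E'
from h import *
hood(.66)
for i in range(6): p,d=read_camera('top')
hood(.66); C=cloud('top',d)
e=np.array([-np.sin(YW),np.cos(YW),0]);f=np.array([np.cos(YW),np.sin(YW),0])
q=C.reshape(-1,3)-HI; x=q@f;y=q@e;z=q[:,2]
m=(abs(x)<.1)&(y>-.16)&(y<.05)&(z>.1)&(z<.28);x,y,z=x[m],y[m],z[m]
for _ in range(12):
    A=np.c_[x,y,np.ones(len(x))];c=np.linalg.lstsq(A,z,rcond=None)[0];r=z-A@c;k=abs(r)<max(.004,1.5*np.median(abs(r)));x,y,z=x[k],y[k],z[k]
print('plane',np.arctan(c[1]),'jv',np.abs(observe()['joint_vel']).max())
E
python3 a.py
```

```text
theta 0.636 r 0.2445
t 21.45 p [0.5475 0.1743 0.2872] down [-0.062 -0.028 -0.998] jawhdg 93.8 turn left 0.6 w 0.0118 F [ 0.1 -5.7 -5.1] q [-0.39  0.51  0.05  1.63 -0.02  1.07  1.3 ]
{"x":0.002,"y":-0.0,"z":0.006,"yaw":-0.6}
-- [0.547 0.18  0.285]
theta 0.636 r 0.2445
t 21.75 p [0.5475 0.1742 0.2871] down [-0.062 -0.028 -0.998] jawhdg 93.8 turn left 0.6 w 0.0117 F [ 1.7 -5.  -5.2] q [-0.39  0.51  0.05  1.63 -0.02  1.07  1.3 ]
{"x":0.002,"y":-0.0,"z":0.006,"yaw":-0.6}
-- [0.547 0.18  0.285]
plane 0.5917627177233118 jv 0.0018146673105164986
```

The two readings differ (arc 0.636, top plane 0.592). I nudge slightly further, which is safe by either one, and measure again using the hood's front face.

Emit:
servo_tool(
  series=[
    {"x": 0, "y": 0, "z": 0.009, "yaw": 0},
    {"x": 0.001, "y": 0, "z": 0.006, "yaw": 0},
    {"x": 0, "y": 0, "z": 0, "yaw": 0},
    {"x": 0, "y": 0, "z": 0, "yaw": 0},
  ],
)

```text
time: 22.15
tool_pos: [0.5469, 0.1835, 0.2897]
eef_rot: [2.024, 1.501, -2.626]
force: [1.9, -5.2, -7.4]
gripper_width: 0.0118
```

```bash
cat > b.py <<'E'
from h import *
e=np.array([-np.sin(YW),np.cos(YW),0]);f=np.array([np.cos(YW),np.sin(YW),0])
def planes(C,tag):
    q=C.reshape(-1,3)-HI; P=np.c_[q@f,q@e,q[:,2]]; P=P[~np.isnan(P).any(1)]
    P=P[(abs(P[:,0])<.1)&(P[:,1]>-.26)&(P[:,1]<.06)&(P[:,2]>.02)&(P[:,2]<.26)]
    rng=np.random.default_rng(0)
    for k in range(3):
        best=None
        for _ in range(1500):
            a=P[rng.choice(len(P),3,False)]; n=np.cross(a[1]-a[0],a[2]-a[0]); L=np.linalg.norm(n)
            if L<1e-5: continue
            n/=L
            if abs(n[0])>.1: continue
            m=abs((P-a[0])@n)<.003
            if best is None or m.sum()>best.sum(): best=m
        Q=P[best]; n=np.linalg.svd(Q-Q.mean(0))[2][2]; n*=np.sign(n[2]) or 1
        print(tag,len(Q),'n',n.round(3),'as top',np.arctan2(-n[1],n[2]).round(3),'as front',np.arctan2(n[2],-n[1]).round(3),'mean',Q.mean(0).round(3)); P=P[~best]
planes(cloud('side',np.load('pics/side0.npy')),'shut side'); planes(cloud('top',np.load('pics/top0.npy')),'shut top')
p,d=snap('side','s8'); planes(cloud('side',d),'side'); p,d=snap('top','t8');planes(cloud('top',d),'top'); hood(.66)
E
python3 b.py
```

```text
shut side 1999 n [ 0.001 -0.005  1.   ] as top 0.005 as front 1.566 mean [-0.006 -0.117  0.117]
shut side 1341 n [0.001 1.    0.012] as top -1.559 as front 3.129 mean [-0.004 -0.22   0.068]
shut side 170 n [ 0.043 -0.962  0.271] as top 1.296 as front 0.275 mean [-0.001 -0.197  0.12 ]
shut top 3914 n [-0.002 -0.     1.   ] as top 0.0 as front 1.571 mean [-0.001 -0.107  0.117]
shut top 864 n [-0.003 -0.001  1.   ] as top 0.001 as front 1.57 mean [ 0.006 -0.11   0.113]
shut top 480 n [-0.004 -0.     1.   ] as top 0.0 as front 1.571 mean [-0.009 -0.104  0.121]
side 1910 n [-0.    -0.786  0.618] as top 0.905 as front 0.666 mean [-0.003 -0.14   0.179]
side 367 n [-0.001 -0.783  0.622] as top 0.9 as front 0.671 mean [-0.006 -0.131  0.184]
side 282 n [-0.002 -0.784  0.621] as top 0.901 as front 0.67 mean [-0.    -0.151  0.172]
top 2146 n [ 0.002 -0.783  0.622] as top 0.899 as front 0.672 mean [-0.001 -0.139  0.182]
top 840 n [-0.001  0.622  0.783] as top -0.672 as front 2.242 mean [ 0.004 -0.077  0.209]
top 122 n [ 0.001 -0.78   0.626] as top 0.894 as front 0.677 mean [ 0.004 -0.139  0.175]
theta 0.676 r 0.2449
t 22.25 p [0.5469 0.1835 0.2897] down [-0.061 -0.035 -0.998] jawhdg 93.6 turn left 0.8 w 0.0119 F [ 0.6 -4.1 -3.6] q [-0.41  0.52  0.05  1.62 -0.02  1.08  1.28]
{"x":0.005,"y":-0.0,"z":-0.003,"yaw":-0.8}
-- [0.547 0.18  0.285]
```

The front face and top plane in both cameras give 0.67 rad, mid-band, and the TCP arc gives 0.676. Last check of bottles, bystanders and stillness, then I hand in.

```bash
python3 - <<'E'
from h import *
A=cloud('top',np.load('pics/top0.npy'));T=cloud('top',snap('top','t9')[1])
for nm,q in dict(near=(.5036,-.0642),mid=(.5634,-.060),far=(.6232,-.0555)).items():
    p=T[np.hypot(T[...,0]-q[0],T[...,1]-q[1])<.028]; k=p[(p[:,2]>.107)&(p[:,2]<.16)]; print(nm,k.mean(0).round(4),k[:,2].max().round(3))
for nm,q in dict(flask=(.553,-.2),cruc=(.461,-.197),timer=(.38,-.39)).items():
    print(nm,*[c[(np.hypot(c[...,0]-q[0],c[...,1]-q[1])<.045)&(c[...,2]>.015)].mean(0).round(3) for c in(A,T)])
o=observe();print(o["time"],np.abs(o["joint_vel"]).max(),o["tool_pos"])
finish_job()
E
```

```text
near [ 0.504  -0.0624  0.1261] 0.148
mid [ 0.5621 -0.0589  0.1262] 0.146
far [ 0.6212 -0.0542  0.1258] 0.147
flask [ 0.55  -0.193  0.059] [ 0.55  -0.193  0.06 ]
cruc [ 0.462 -0.197  0.038] [ 0.462 -0.197  0.038]
timer [ 0.377 -0.391  0.019] [ 0.376 -0.391  0.02 ]
22.3 0.0020306874897462663 [0.5468829  0.18351008 0.28967211]
the job is handed in; nothing more can be done
```

Both amber bottles are down in the near and middle pockets and let go. The hood was then lifted by its bar, and I handed in at 22.3 s with the fingers still gripping it.

- **Bottles:** all three stand at the same height, with centres about 2 mm or less from the pocket centres I measured. The near bottle was pressed down with 37 N for a moment before I let go.
- **Hood:** about 0.67 rad from its front face and top in both cameras, and 0.676 from the tool position. That is mid-band and below the red zone. I did not read the red pointer itself, because it is too small in the pictures.
- **Holding still:** arm joint speeds were about 0.002 rad/s, with roughly 5 to 7 N on the fingers.
- **Bystanders:** the small flask, crucible and timer are within 1 mm of where they started. I did not re-measure the pink flask; the arm did not work near it.
- **Disagreement:** one rough plane fit gave 0.592 rad while the tool position gave 0.636. A better fit, taken after a small further lift, agreed with the tool position.

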